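Fit the tube-cup head into the bench mixer's collet

TASK

Fit the blue tube-cup head to the bench mixer: lift it out of the white parking block, push its shank into the collet until it is fully home without pressing hard, then turn the hexagonal collet nut clockwise, seen from above, until the jaws grip the shank firmly, without overtightening. Leave the head standing in the tightened collet, and do not disturb the grey platform head, the tube rack, the test cassette or the kit box.

Things in the scene. Friction and masses are not known exactly. Their poses are not given: they have to be found in the camera images.
- cup_head: Blue tube-cup head, loose, 70 g, stands upright in one of the two holes of the parking block. Origin: lowest point of the shank; z runs up the shank. Steel shank 12 mm diameter with a round nose, from z = 0 to 34 mm; blue round cup 28 mm diameter from z = 34 to 52 mm (grip it there); dark round pocket drawn on its top.
- shank_tip (a point): Lowest point of the blue head's shank (the same point as the origin of cup_head).
- platform_head: Grey platform head in the other hole of the block, same shank, grey boss 24 mm diameter with a 38 mm disc on top, 52 mm tall in all. Not to be disturbed (moved 15 mm or more). Origin: lowest point of its shank.
- block: White parking block, fixed, 50 x 120 x 34 mm (x, y, z), origin at the centre of its underside. Two blind holes, 13 mm wide and 24 mm deep, at y = -32 and +32 mm in its frame; either head may be in either hole.
- mixer: White bench mixer, fixed to the table, 140 x 160 x 60 mm box with an upright collet chuck centred on its top. Origin: centre of its underside; the chuck's axis is its z axis.
- collet_mouth (a point): Centre of the collet's mouth, 96 mm above the table, 2 mm above the nut's top. The bore is 14 mm in diameter and 26 mm deep. Over the last 7 mm of its way three spring balls drag on the shank: it takes some 4 to 7 N to push it past them and down to the floor; it does not fall home by itself.
- seat: Hard floor of the collet's bore, origin at the centre of its surface, 70 mm above the table. Fully home: the shank's tip is within 1.5 mm of it and the head stands 8 mm clear above the mouth. A press of 10 to 20 N seats it; above 40 N on the floor damages the mixer.
- nut: Hexagonal aluminium collet nut, 42 mm across flats, 22 mm tall, underside 72 mm above the table, free space below it down to 62 mm. Origin: on its axis at its underside; x axis normal to one flat (red mark there), a flat every 60 degrees. It only turns; clockwise from above tightens. Turns under 0.35 N m of friction while the jaws are free; stays where it is left.
- jaw_a: One of three equal brass collet jaws inside the bore, hidden below the mouth. Origin on the chuck's axis. Each jaw must end up pressing the shank with more than 8 N, and never with more than 40 N; each newton per jaw adds about 0.0075 N m to the nut's turning moment, so a climb of about 0.15 N m above the free turning moment is right.
- jaw_b: The second jaw, 120 degrees round. The jaws start 0.85 to 2.9 mm clear of the shank and close 2.5 mm per radian of the nut, so they meet it after some 0.35 to 1.15 rad, which cannot be known beforehand: the nut's yaw does not tell how far it is tightened. From first touch to a firm grip takes about 0.3 rad more, to overtight about 0.6 rad.
- jaw_c: The third jaw, 240 degrees round. As the jaws bite, the moment the nut puts on the hand shifts counter-clockwise (seen from above) by 0.0075 N m per newton on each jaw. While turning, friction adds to it; at a pause between small turns friction may point the other way, but the shift shows from one pause to the next just the same.
- tube_rack: White rack 50 x 130 x 45 mm with four blue-capped tubes, 106 mm tall, loose. Origin: centre of its underside. Not to be disturbed.
- cassette: White test cassette, 22 x 70 x 6 mm, lying flat, loose. Origin: centre of its underside. Not to be disturbed.
- kit_box: White carton with a blue band, 90 x 140 x 60 mm, loose. Origin: centre of its underside. Not to be disturbed.
Things that resemble listed ones, but are neither listed nor needed, are in the scene too. Several things have the shape of the mixer; the one meant has the colours described above. There is more than one size of the cup_head; the one meant has the size given above.

How it is judged:
By the outcome, as a careful person would: the job done as asked, in the order asked, and still so for the second after the job is handed in, with the robot touching nothing.
It also fails if it takes over 67 s, if anything falls off the work surface, if the arm or the gripper's body presses on something with over 40 N, if the wrist force passes 120 N, or if a joint passes its speed limit or range.

ROBOT

A 6-joint arm with a two-finger parallel gripper is mounted at the origin on the work surface. World frame = base frame: x ahead of the robot, y to its left, z up, the work surface at z = 0. Lengths are in m, angles in rad, forces in N, time in s.
With the tool pointing down it reaches from about 0.275 to 1 m from the base axis. Payload 8.4 kg.
Tool frame: the origin (TCP) lies midway between the tips of the shut fingers; the grasp point (between the pads) lies 19 mm behind it (env.grip_point_offset is the z of the grasp point in the tool frame, in m); z points along the fingers, y is the direction in which the jaws open and shut (so a half turn about z gives the same grasp; the last joint's range is limited). The gripper opens to 85 mm and grips with 20 to 120 N. Pads are 22 mm wide; open, the fingers measure 114 mm over their backs; the gripper's body (76 mm by 85 mm) begins 54 mm behind the grasp point. The pads swing forward as they close: fully open they stand 13 mm farther back than shut.
Start: joints at [-1.165, 0.353, 1.633, -0, 1.155, -0.002], TCP at [0.248, -0.574, 0.2] pointing down, gripper open.
Joint ranges: [-2.63, 2.63], [-0.92, 2.1], [0.06, 2.66], [-1.3, 4.44], [0, 2.69], [-3.02, 3.02]. Speed limits (rad/s): [2.22, 2.22, 2.79, 3.14, 3.14, 3.14].

INTERFACE

Orientations are given as a unit quaternion [x, y, z, w].
In Python, from workcell import env gives the robot as it stands.
- The arm moves only by the tool move_arm, never from a script. Its argument "commands" is a list of rows, each an object with "fingers": the opening, from 0 (shut) to 1 (fully open); "delta_pos": the shift along the tool's x, y, z scaled (see below), a list of three; "twist": the turn about the tool's z scaled (see below). In form: [{"fingers": fingers, "delta_pos": [tx, ty, tz], "twist": twist}, ...]. A call has 1 to 8 rows; each row is the pose to reach, as a shift and turn from the pose commanded when the call began, along the tool's axes at that moment, turning the shorter way round; what a row does not reach only later rows make up. The controller multiplies each number of a shift by 8 cm and each number of a turn by 180 degrees. A row lasts 1/10 s, in which the tool goes at most 50 mm and 8.59 degrees, less where a joint would pass 70% of its speed; a pose out of reach is approached as far as the arm can. A call with a number of a shift or a turn outside -1 to 1 is refused whole. A call with a gripper value outside its range is refused whole. The fingers move at their own pace and stop on an object; "grip_force" is the grip in N (left out, the last holds). Time passes only in rows, so rows that repeat a pose let the fingers close. It gives the time, the measured TCP pose, the force and the opening at its end, in the units of the state.
- env.sense(): the state, without advancing time (a new reading comes with each control period).
- env.grab_frame(name): name is "scene" or "side" or "wrist"; returns (picture, depth): 400x640x3 uint8, blue, green, red; 400x640 float32, m along the optical axis (not along the pixel's ray), 0 where there is no reading.
- env.camera_model(name): a dict with "fx", "fy", "cx", "cy" (pixels), "dist_coeffs" ([k1, k2, p1, p2, k3] as OpenCV has them; the pictures are not rectified), "R" (3x3) and "t" (3): a world point X has camera coordinates R X + t. Camera axes: x right, y down, z forward; pixel columns grow to the right and rows downward; lengths in m; the calibration is good to about 2 mm. A picture is of the moment at which its call begins: read the wrist's pose just before it. camera_model takes no time and is no camera call; for the wrist camera it gives the pose at the moment of the call.
- env.sign_off(): hands the job in, once; it reports no verdict.
Trained networks look in the newest picture that a camera, given by its name, has taken for a name from the list of things; names that differ only in an ending like _2 or _b are one class to them, and where a whole thing is asked for, a point or a joint stands for the part that bears it (a point fixed in the world has none). Each returns a list of dicts, best first, with "score" (0 to 1); they miss things now and then, are a little off and sometimes report something else, mostly with a low value. They report only what shows in the picture. A call takes as long as a camera call. They do not tell look-alikes from the thing itself.
- env.find_in(camera, name): "location" ([column, row] in pixels, amid what is visible of it).
The state is a dict: "time": time; "qpos": joint angles; "dq": joint speeds; "joint_efforts": joint torques, N m; "position": TCP position; "tool_rot": TCP orientation; "wrist_force": force on the tool from outside, world axes, zero at the start; "wrist_torque": the same for the moment, N m; "grip_width": opening from 0.0 (shut) to 1.0 (fully open).
Only numpy, scipy, OpenCV 4.12 (cv2) and the standard library are available. Lean on these libraries where they do the work, as an engineer would, in place of code of your own. Each camera call takes 0.05 s, during which the arm holds its last target.

## Working session

There is one attempt and no reset: what is moved stays moved. The work goes in short steps, Python scripts to look and compute and a tool call to move; the robot and the scene stay as the last step left them, time stands still between calls to the robot, and variables do not carry over. Pictures are saved under pics/ and viewed, and the job is handed in when it is done.

Besides the shell and the picture viewer there is one more tool, called after ">>>" by a JSON object that holds its "fn" and its "kwargs", one argument or row to a line. move_arm: Moves the arm, as the interface text tells. Shifts and turns lie within -1 to 1; 1 stands for 8 cm of shift or 180 degrees of turn. Its arguments: {"type":"object","properties":{"commands":{"type":"array"},"grip_force":{"type":"number"}},"required":["commands"]}

```bash
ls; mkdir -p pics; cat > h.py <<'E'
import numpy as np, cv2
from workcell import env
def snap(n,f):
    m=env.camera_model(n); im,d=env.grab_frame(n)
    cv2.imwrite('pics/'+f+'.png',im); np.savez('pics/'+f+'.npz',im=im,d=d,R=m['R'],t=m['t'],K=[m['fx'],m['fy'],m['cx'],m['cy']],dist=m['dist_coeffs'])
    return m,im,d
def load(f):
    z=np.load('pics/'+f+'.npz'); K=z['K']
    return dict(fx=K[0],fy=K[1],cx=K[2],cy=K[3],dist_coeffs=z['dist'],R=z['R'],t=z['t']),z['im'],z['d']
def ray(m,p):
    K=np.array([[m['fx'],0,m['cx']],[0,m['fy'],m['cy']],[0,0,1.]])
    u=cv2.undistortPoints(np.array([[p]],float),K,np.array(m['dist_coeffs'],float))[0,0]
    R=np.array(m['R']);t=np.array(m['t']); return -R.T@t, R.T@np.array([u[0],u[1],1.])
def dep(m,d,p):
    c,v=ray(m,p); z=d[int(round(p[1])),int(round(p[0]))]; return c+v*z
def atz(m,p,z):
    c,v=ray(m,p); return c+v*(z-c[2])/v[2]
def proj(m,X):
    K=np.array([[m['fx'],0,m['cx']],[0,m['fy'],m['cy']],[0,0,1.]])
    return cv2.projectPoints(np.array(X,float).reshape(-1,1,3),cv2.Rodrigues(np.array(m['R'],float))[0],np.array(m['t'],float),K,np.array(m['dist_coeffs'],float))[0][:,0]
E
python3 - <<'E'
from h import *
print(env.sense(), env.grip_point_offset)
for n in ['scene','side','wrist']:
    m,im,d=snap(n,n+'0'); print(n,np.round(-np.array(m['R']).T@m['t'],3),m['fx'],m['dist_coeffs'])
    for k in ['cup_head','platform_head','block','mixer','nut','tube_rack','kit_box','cassette']:
        r=env.find_in(n,k)
        print(k,[(np.round(x['location']).tolist(),round(x['score'],2),np.round(dep(m,d,x['location']),3).tolist()) for x in r[:4]])
E
```

```text
pics
{'time': 0.0, 'qpos': array([-1.16538319e+00,  3.53642725e-01,  1.63411509e+00, -2.93557529e-06,
        1.15519476e+00, -2.39317273e-03]), 'dq': array([-0.00029207,  0.00168844, -0.00023302, -0.00133391, -0.00162902,
       -0.00040792]), 'joint_efforts': array([ 3.63979954e-03, -6.05250120e+01, -3.42062974e+01,  2.86829491e-04,
        9.28203663e-03, -3.58922534e-06]), 'position': array([ 0.24767664, -0.5732803 ,  0.19947324]), 'tool_rot': array([ 9.79283330e-01,  2.02493696e-01, -1.37409250e-04, -6.65935927e-04]), 'wrist_force': array([ 0.18287211, -0.12476998, -0.25279107]), 'wrist_torque': array([ 0.05178652, -0.0175362 , -0.03061369]), 'grip_width': 1.0000334855129291} -0.0187
scene [1.264 0.459 0.936] 454.0685727676516 [-0.10043434  0.          0.          0.          0.        ]
cup_head [([410.0, 241.0], 0.64, [0.527, 0.285, 0.063]), ([380.0, 260.0], 0.62, [0.622, 0.244, 0.069])]
platform_head [([280.0, 282.0], 0.56, [0.773, 0.053, 0.045])]
block [([396.0, 248.0], 0.81, [0.538, 0.255, 0.032])]
mixer [([270.0, 208.0], 0.9, [0.59, -0.093, 0.061]), ([328.0, 167.0], 0.89, 
[... 827 characters left out ...]
, 198.0], 0.81, [0.337, -0.023, 0.058])]
nut [([335.0, 164.0], 0.7, [0.555, -0.085, 0.087]), ([417.0, 186.0], 0.64, [0.341, -0.033, 0.091]), ([380.0, 118.0], 0.48, [0.453, -0.339, 0.077]), ([330.0, 292.0], 0.45, [0.508, 0.265, 0.033])]
tube_rack [([250.0, 203.0], 0.73, [0.75, 0.053, 0.045]), ([336.0, 269.0], 0.47, [0.504, 0.225, 0.064])]
kit_box [([254.0, 358.0], 0.72, [0.619, 0.438, 0.062]), ([330.0, 291.0], 0.45, [0.509, 0.261, 0.034])]
cassette [([276.0, 160.0], 0.63, [0.746, -0.169, 0.004])]
wrist [ 0.311 -0.548  0.375] 357.57786176153564 [-0.05213768  0.          0.          0.          0.        ]
cup_head []
platform_head []
block []
mixer []
nut []
tube_rack []
kit_box []
cassette []
```

View pics/scene0.png

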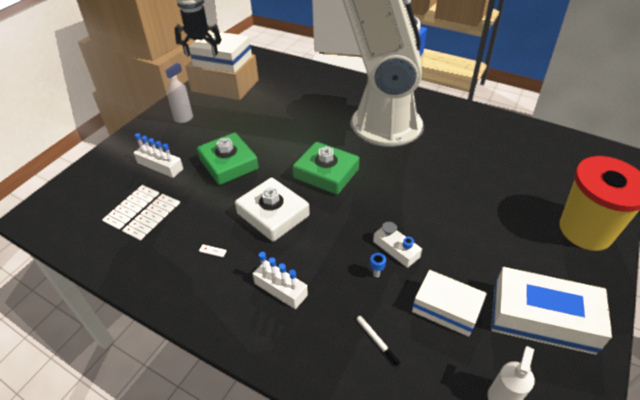

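View pics/side0.png

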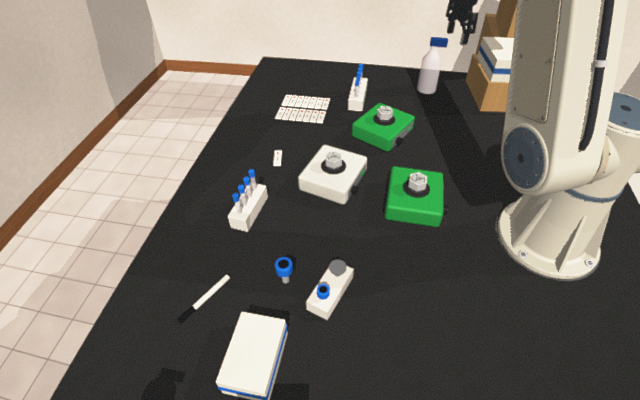

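```bash
python3 - <<'E'
import cv2
a=cv2.imread('pics/scene0.png'); b=cv2.imread('pics/side0.png')
cv2.imwrite('pics/c1.png',cv2.hconcat([cv2.resize(a[215:275,350:440],None,fx=4.4,fy=4.4,interpolation=2)[:264],cv2.resize(b[245:305,270:360],None,fx=4.4,fy=4.4,interpolation=2)[:264]]))
cv2.imwrite('pics/c2.png',cv2.hconcat([cv2.resize(a[120:250,190:370],None,fx=2.2,fy=2.2,interpolation=2),cv2.resize(b[90:220,280:460],None,fx=2.2,fy=2.2,interpolation=2)]))
E
```

```text
(no output)
```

View pics/c1.png

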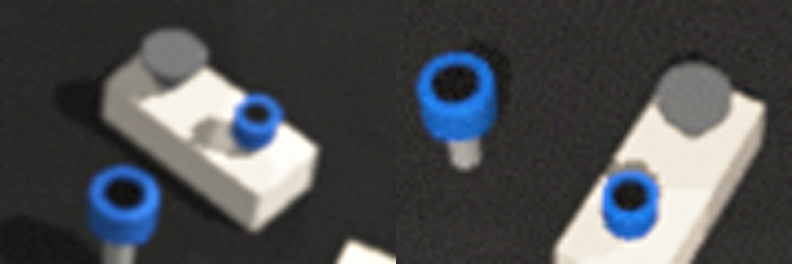

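View pics/c2.png

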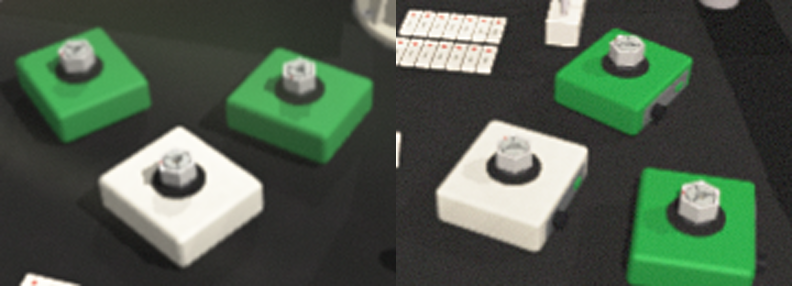

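The candidates are as follows.
- **Cup heads:** a small blue one in the block at scene (408,242) / side (323,291), and a larger loose one at scene (378,262) / side (285,268). The one in the block fits because it is small and parked. The crop confirms this.
- **Mixers:** a white one at scene (271,205), and two green ones at (227,156) and (327,165). The white one is the one meant.

```bash
python3 - <<'E'
from h import *
def cloud(f):
    m,im,d=load(f); v,u=np.mgrid[0:400,0:640]
    K=np.array([[m['fx'],0,m['cx']],[0,m['fy'],m['cy']],[0,0,1.]])
    n=cv2.undistortPoints(np.stack([u.ravel(),v.ravel()],1).astype(float)[:,None],K,m['dist_coeffs'])[:,0]
    z=d.ravel(); P=(np.c_[n,np.ones(len(n))]*z[:,None]-m['t'])@m['R']
    P[z==0]=np.nan; return P,im.reshape(-1,3)
for f in ['scene0','side0']:
    P,c=cloud(f)
    def sel(x,y,r,z0,z1,name):
        k=(np.hypot(P[:,0]-x,P[:,1]-y)<r)&(P[:,2]>z0)&(P[:,2]<z1); q=P[k]
        rc=cv2.minAreaRect(q[:,:2].astype(np.float32)*1000); print(f,name,len(q),rc,np.median(q,0).round(4),np.ptp(q,axis=0).round(3)); return
    sel(.535,.255,.09,.028,.039,'block')
    sel(.57,-.09,.13,.055,.065,'mixer')
    sel(.57,-.09,.05,.088,.1,'nut')
    sel(.525,.285,.028,.05,.08,'cup')
    sel(.615,.243,.03,.05,.1,'bigcup')
    k=(P[:,2]>.1)&(P[:,0]>0.15)&(P[:,0]<1)&(abs(P[:,1])<.8)
    if f=='scene0':
        for i in range(0,20):
            for j in range(0,16):
                kk=k&(abs(P[:,0]-i*.05)<.025)&(abs(P[:,1]+.75-j*.1)<.05)
                if kk.sum()>3: print('hi',i*.05,-.75+j*.1,kk.sum(),np.nanmax(P[kk,2]).round(2))
m=load('wrist0')[0]; print(m['R'],m['cx'],m['cy'])
E
```

```text
scene0 block 532 ((514.6326293945312, 248.07424926757812), (121.76641082763672, 53.669212341308594), 71.3436050415039) [0.5225 0.2495 0.0329] [0.078 0.128 0.01 ]
scene0 mixer 1766 ((567.667724609375, -104.86658477783203), (160.92999267578125, 140.3417510986328), 73.17638397216797) [ 0.5807 -0.0919  0.0596] [0.168 0.183 0.01 ]
scene0 nut 161 ((567.0888061523438, -105.29530334472656), (46.362754821777344, 40.93156051635742), 43.507225036621094) [ 0.5693 -0.1039  0.0938] [0.046 0.046 0.012]
scene0 cup 103 ((525.79736328125, 278.615234375), (27.83065414428711, 25.081687927246094), 24.322792053222656) [0.5292 0.2798 0.0596] [0.028 0.028 0.016]
scene0 bigcup 217 ((618.98291015625, 237.21246337890625), (38.202354431152344, 36.151939392089844), 36.70793914794922) [0.6247 0.2383 0.0676] [0.037 0.037 0.023]
hi 0.15000000000000002 0.050000000000000044 500 0.5
hi 0.15000000000000002 0.15000000000000002 667 0.42
hi 0.15000000000000002 0.6500000000000001 173 0.19
hi 0.15000000000000002 0.75 123 0.19
hi 0.2 -0.55 81 0.42
hi 0.2 -0.04999999999999993 740 0.51
hi 0.2 0.050000000000000044 3088 0.51
hi 
[... 1057 characters left out ...]
67  0.0595] [0.169 0.186 0.01 ]
side0 nut 162 ((562.5113525390625, -107.02587890625), (40.34370803833008, 48.93991470336914), 9.963518142700195) [ 0.5621 -0.1007  0.0939] [0.043 0.049 0.011]
side0 cup 158 ((521.10400390625, 276.89239501953125), (24.59160041809082, 26.856204986572266), 9.845556259155273) [0.5207 0.2798 0.0619] [0.026 0.027 0.015]
side0 bigcup 282 ((614.3982543945312, 235.08352661132812), (35.944793701171875, 36.72925567626953), 10.74577808380127) [0.6127 0.2394 0.0696] [0.036 0.037 0.023]
[[ 3.96229339e-01 -9.18151445e-01  4.85580976e-04]
 [-8.84576435e-01 -3.81598185e-01  2.68155469e-01]
 [-2.46022034e-01 -1.06680598e-01 -9.63375528e-01]] 316.31632047187844 201.6218436521268
```

View pics/wrist0.png

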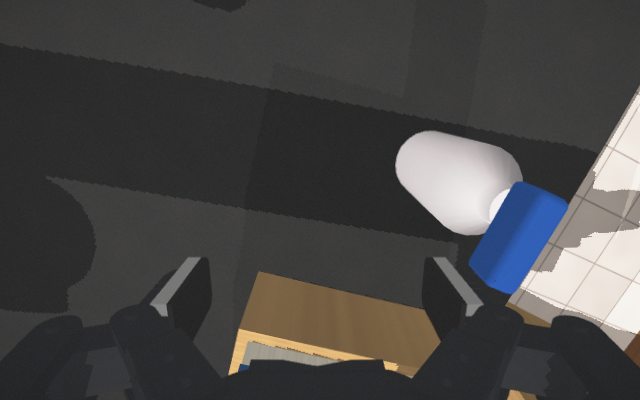

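>>> {"fn": "move_arm", "kwargs": {
  "commands": [
    {"fingers":1,"delta_pos":[0.5,-0.32,0],"twist":0},
    {"fingers":1,"delta_pos":[0.99,-0.635,0],"twist":0}
  ]
}}

```text
time: 1.55
position: [0.3004, -0.4953, 0.2]
tool_rot: [0.98, 0.201, 0.0, -0.0]
wrist_force: [0.9, 0.0, 0.4]
grip_width: 1.001
```

>>> {"fn": "move_arm", "kwargs": {
  "commands": [
    {"fingers":1,"delta_pos":[0.5,-0.32,0],"twist":0},
    {"fingers":1,"delta_pos":[0.99,-0.635,0],"twist":0}
  ]
}}

```text
time: 1.75
position: [0.3537, -0.4162, 0.2003]
tool_rot: [0.979, 0.202, 0.0, 0.0]
wrist_force: [0.2, 0.4, 0.3]
grip_width: 0.999
```

>>> {"fn": "move_arm", "kwargs": {
  "commands": [
    {"fingers":1,"delta_pos":[0.5,-0.32,0],"twist":0},
    {"fingers":1,"delta_pos":[0.99,-0.635,0],"twist":0}
  ]
}}

```text
time: 1.95
position: [0.4064, -0.338, 0.2004]
tool_rot: [0.979, 0.202, 0.0, 0.0]
wrist_force: [0.5, -0.5, -0.3]
grip_width: 0.998
```

>>> {"fn": "move_arm", "kwargs": {
  "commands": [
    {"fingers":1,"delta_pos":[0.5,-0.32,0],"twist":0},
    {"fingers":1,"delta_pos":[0.99,-0.635,0],"twist":0}
  ]
}}

```text
time: 2.15
position: [0.459, -0.2599, 0.2005]
tool_rot: [0.979, 0.202, 0.0, 0.0]
wrist_force: [1.3, -0.7, 0.3]
grip_width: 0.999
```

>>> {"fn": "move_arm", "kwargs": {
  "commands": [
    {"fingers":1,"delta_pos":[0.5,-0.32,0],"twist":0},
    {"fingers":1,"delta_pos":[0.99,-0.635,0],"twist":0}
  ]
}}

```text
time: 2.35
position: [0.5116, -0.1818, 0.2005]
tool_rot: [0.979, 0.203, 0.0, 0.0]
wrist_force: [-0.1, -0.8, -0.2]
grip_width: 1.001
```

>>> {"fn": "move_arm", "kwargs": {
  "commands": [
    {"fingers":1,"delta_pos":[0.5,-0.32,0],"twist":0},
    {"fingers":1,"delta_pos":[0.99,-0.635,0],"twist":0},
    {"fingers":1,"delta_pos":[0.99,-0.635,0],"twist":0},
    {"fingers":1,"delta_pos":[0.99,-0.635,0],"twist":0}
  ]
}}

```text
time: 2.75
position: [0.5634, -0.1046, 0.2]
tool_rot: [0.979, 0.204, -0.0, 0.0]
wrist_force: [0.6, 0.4, -0.6]
grip_width: 1.0
```

```bash
python3 - <<'E'
from h import *
s=env.sense(); print(s['time'],s['position'],s['tool_rot'],s['qpos'],s['dq'],s['wrist_force'],s['wrist_torque'])
m,im,d=snap('wrist','w1')
for k in ['nut','mixer','collet_mouth']:
    print(k,[(np.round(x['location'],1).tolist(),round(x['score'],2),np.round(dep(m,d,x['location']),4).tolist()) for x in env.find_in('wrist',k)[:3]])
E
```

```text
2.75 [ 0.56342506 -0.10456744  0.20000269] [ 9.79031109e-01  2.03710647e-01 -2.40609534e-04  5.10684238e-05] [-1.85940904e-01  2.73171604e-01  1.74655904e+00 -3.08364301e-04
  1.12226798e+00  9.74696070e-01] [-0.03945433 -0.00999266  0.01656244 -0.00682726  0.00208844 -0.00666612] [ 0.6226258   0.4168326  -0.55009218] [-0.00835078  0.01495892 -0.06267693]
nut [([321.2, 166.8], 0.86, [0.5825, -0.1017, 0.0941]), ([205.9, 353.5], 0.54, [0.354, -0.073, 0.0674])]
mixer [([318.9, 175.4], 0.82, [0.5761, -0.1025, 0.0977]), ([424.0, 334.4], 0.65, [0.4573, -0.2748, 0.0554]), ([233.8, 324.3], 0.56, [0.3939, -0.0879, 0.0606])]
collet_mouth [([513.0, 394.4], 0.68, [0.452, -0.3653, 0.0975]), ([316.6, 180.6], 0.55, [0.5662, -0.1048, 0.0708])]
```

View pics/w1.png

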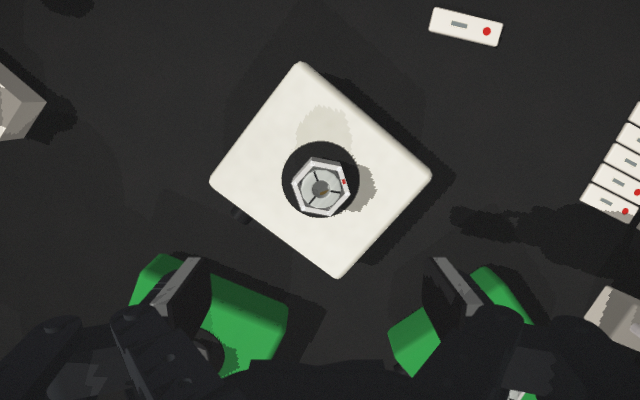

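```bash
python3 - <<'E'
from h import *
m,im,d=load('w1')
c=im[145:230,275:365]; cv2.imwrite('pics/c3.png',cv2.resize(c,None,fx=7,fy=7,interpolation=cv2.INTER_CUBIC)[:600])
# nut: points in height
v,u=np.mgrid[150:225,285:360]
P=np.array([dep(m,d,(a,b)) for a,b in zip(u.ravel(),v.ravel())])
k=(P[:,2]>.09)&(P[:,2]<.1); q=P[k]; print(len(q),np.median(q[:,2]))
rc=cv2.minEnclosingCircle((q[:,:2]*1e3).astype(np.float32)); print(rc)
h=cv2.convexHull((q[:,:2]*1e3).astype(np.float32))[:,0]
M=cv2.moments(h); print(M['m10']/M['m00'],M['m01']/M['m00'])
# hex fit
from scipy.optimize import minimize
def f(p):
    a=p[2]+np.arange(6)*np.pi/3; n=np.c_[np.cos(a),np.sin(a)]
    return sum((( (h-p[:2])@nn).max()-21)**2 for nn in n)
best=min((minimize(f,[565,-105,t0],method='Nelder-Mead') for t0 in np.radians([0,15,30,45])),key=lambda r:r.fun); print(best.x[:2],np.degrees(best.x[2])%60,best.fun)
b=im.astype(int); red=np.argwhere((b[...,2]-b[...,1]>60)[145:230,275:365])+[145,275]; r=red.mean(0)[::-1]; print(r,atz(m,r,.094))
E
```

```text
2003 0.095457204613064
((566.6428833007812, -108.25460815429688), 24.11216163635254)
566.4142948661204 -108.33422321256195
[ 566.33576696 -108.30869224] 11.635470891986259 0.22477140537396695
[343.5    181.1875] [ 0.57894892 -0.12275718  0.094     ]
```

View pics/c3.png

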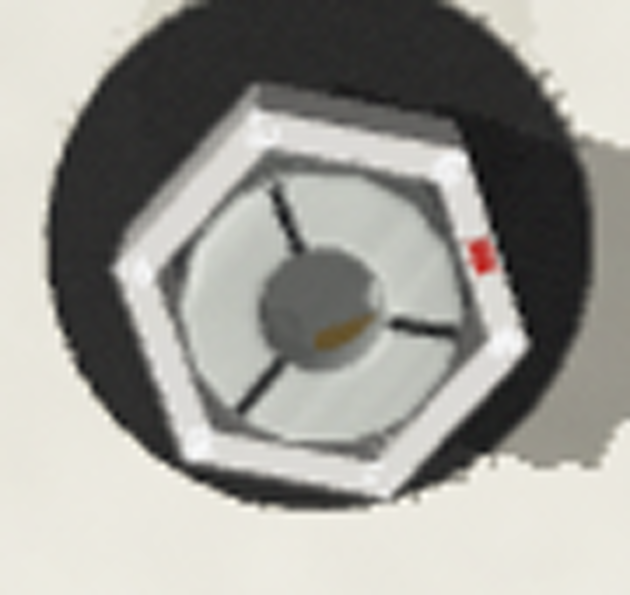

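```bash
python3 - <<'E'
from h import *
m,im,d=load('w1')
for p in [(320.7,188.6)]: print(atz(m,p,.096))
g=cv2.cvtColor(im,cv2.COLOR_BGR2GRAY)[145:230,275:365]; print((np.array(env.sense()['position'])-0))
k=cv2.inRange(im[145:230,275:365],(0,0,0),(125,125,140)); n,l,s,c=cv2.connectedComponentsWithStats(k)
for i in range(1,n): 
  if s[i,4]>100: print(s[i],c[i]+[275,145],atz(m,c[i]+[275,145],.096))
for p in [(600,600)]: pass
E
```

```text
[ 0.56650281 -0.10823374  0.096     ]
[ 0.56255723 -0.10659962  0.2002061 ]
[   7    0   78   73 2245] [320.77505568 171.49888641] [ 0.57924179 -0.10271459  0.096     ]
[ 28  22  41  41 444] [322.31756757 186.37162162] [ 0.56869284 -0.10868419  0.096     ]
```

>>> {"fn": "move_arm", "kwargs": {
  "commands": [
    {"fingers":1,"delta_pos":[0.145,-0.46,0],"twist":0},
    {"fingers":1,"delta_pos":[0.29,-0.92,0],"twist":0}
  ]
}}

```text
time: 3.15
position: [0.5549, -0.0298, 0.2002]
tool_rot: [0.98, 0.2, 0.0, 0.0]
wrist_force: [1.2, -0.1, -0.0]
grip_width: 1.003
```

>>> {"fn": "move_arm", "kwargs": {
  "commands": [
    {"fingers":1,"delta_pos":[0.145,-0.46,0],"twist":0},
    {"fingers":1,"delta_pos":[0.29,-0.92,0],"twist":0}
  ]
}}

```text
time: 3.35
position: [0.547, 0.048, 0.2004]
tool_rot: [0.98, 0.201, 0.0, 0.0]
wrist_force: [0.8, 0.3, 0.4]
grip_width: 1.003
```

>>> {"fn": "move_arm", "kwargs": {
  "commands": [
    {"fingers":1,"delta_pos":[0.145,-0.46,0],"twist":0},
    {"fingers":1,"delta_pos":[0.29,-0.92,0],"twist":0}
  ]
}}

```text
time: 3.55
position: [0.5392, 0.125, 0.2004]
tool_rot: [0.979, 0.202, 0.0, 0.0]
wrist_force: [0.6, 0.1, 0.2]
grip_width: 1.001
```

>>> {"fn": "move_arm", "kwargs": {
  "commands": [
    {"fingers":1,"delta_pos":[0.145,-0.46,0],"twist":0},
    {"fingers":1,"delta_pos":[0.29,-0.92,0],"twist":0}
  ]
}}

```text
time: 3.75
position: [0.5315, 0.2018, 0.2004]
tool_rot: [0.979, 0.202, 0.0, 0.0]
wrist_force: [-0.5, -0.3, 0.0]
grip_width: 1.0
```

>>> {"fn": "move_arm", "kwargs": {
  "commands": [
    {"fingers":0.7,"delta_pos":[0.145,-0.46,0],"twist":-0.04},
    {"fingers":0.7,"delta_pos":[0.29,-0.92,0],"twist":-0.08},
    {"fingers":0.7,"delta_pos":[0.29,-0.92,0],"twist":-0.12},
    {"fingers":0.7,"delta_pos":[0.29,-0.92,0],"twist":-0.16},
    {"fingers":0.7,"delta_pos":[0.29,-0.92,0],"twist":-0.2},
    {"fingers":0.7,"delta_pos":[0.29,-0.92,0],"twist":-0.24},
    {"fingers":0.7,"delta_pos":[0.29,-0.92,0],"twist":-0.264},
    {"fingers":0.7,"delta_pos":[0.29,-0.92,0],"twist":-0.264}
  ]
}}

```text
time: 4.55
position: [0.5241, 0.2771, 0.2003]
tool_rot: [0.815, 0.58, 0.0, 0.0]
wrist_force: [0.6, -0.5, 0.5]
grip_width: 0.7
```

```bash
python3 - <<'E'
from h import *
s=env.sense(); print(s['time'],s['position'],s['tool_rot'],s['qpos'],s['grip_width'])
m,im,d=snap('wrist','w2')
for k in ['cup_head','platform_head','block']:
    print(k,[(np.round(x['location'],1).tolist(),round(x['score'],2),np.round(dep(m,d,x['location']),4).tolist()) for x in env.find_in('wrist',k)[:3]])
E
```

```text
4.55 [0.52409982 0.27714416 0.20031646] [8.14887899e-01 5.79618588e-01 2.43327442e-05 5.85597631e-05] [ 4.83960517e-01  3.03273576e-01  1.70418231e+00 -1.20895734e-04
  1.13407286e+00  8.18286856e-01] 0.6999687525971712
cup_head [([316.2, 176.9], 0.74, [0.5258, 0.2797, 0.0619]), ([429.1, 191.7], 0.7, [0.6161, 0.2362, 0.0701])]
platform_head [([315.9, 246.9], 0.94, [0.5035, 0.2164, 0.0618])]
block [([317.0, 196.5], 0.69, [0.5183, 0.2556, 0.0347])]
```

View pics/w2.png

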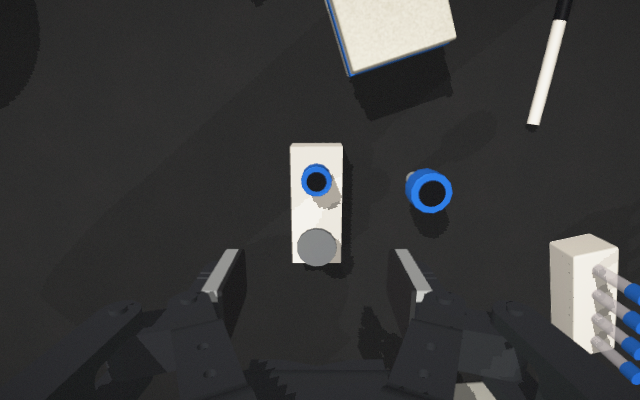

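```bash
python3 - <<'E'
from h import *
m,im,d=load('w2')
b=im.astype(int); k=((b[...,0]-b[...,2]>60)).astype(np.uint8); k[:, :285]=0;k[:,350:]=0;k[:150]=0;k[220:]=0
v,u=np.nonzero(k); P=np.array([dep(m,d,(a,c)) for a,c in zip(u,v)]); q=P[P[:,2]>.058]
print(len(q),np.median(q[:,2]),cv2.minEnclosingCircle((q[:,:2]*1e3).astype(np.float32)))
dk=(im.max(2)<60)[165:198,300:334]; y,x=np.nonzero(dk); c=(x.mean()+300,y.mean()+165); print(len(x),c,atz(m,c,.062))
t=P[:,2]; 
# block side: direction
w=cv2.inRange(im[130:275,270:360],(200,200,200),(255,255,255)); 
v,u=np.nonzero(w); B=np.array([dep(m,d,(a+270,c+130)) for a,c in zip(u,v)]); B=B[(B[:,2]>.03)&(B[:,2]<.038)]; print(cv2.minAreaRect((B[:,:2]*1e3).astype(np.float32)))
E
```

```text
452 0.06243007553488042 ((533.181640625, 302.1810607910156), 40.653076171875)
269 (np.float64(315.8401486988848), np.float64(181.50557620817844)) [0.52412988 0.27589359 0.062     ]
((514.1651611328125, 245.94366455078125), (120.1234359741211, 49.52764892578125), 70.80390167236328)
```

>>> {"fn": "move_arm", "kwargs": {
  "commands": [
    {"fingers":0.7,"delta_pos":[-0.01,0,0.5],"twist":0},
    {"fingers":0.7,"delta_pos":[-0.01,0,1],"twist":0},
    {"fingers":0.7,"delta_pos":[-0.01,0,1],"twist":0},
    {"fingers":0.7,"delta_pos":[-0.01,0,1],"twist":0}
  ]
}}

```text
time: 5.15
position: [0.5234, 0.2774, 0.1204]
tool_rot: [0.815, 0.58, -0.001, -0.0]
wrist_force: [0.3, 0.0, 0.4]
grip_width: 0.7
```

```bash
python3 - <<'E'
from h import *
s=env.sense(); print(s['time'],s['position'],s['tool_rot'])
m,im,d=snap('wrist','w3'); m2,im2,_=load('w2')
def dark(im,m,X):
    p=proj(m,X)[0]; x0,y0=(p-28).astype(int); y0=max(y0,0); w=im[y0:y0+56,x0:x0+56]
    k=(w.max(2)<70).astype(np.uint8); n,l,st,c=cv2.connectedComponentsWithStats(k)
    i=l[int(p[1])-y0,int(p[0])-x0]; return c[i]+[x0,y0],st[i,4]
X=[.5241,.2759,.062]
a,na=dark(im2,m2,X); b,nb=dark(im,m,X); print(a,na,b,nb)
print(atz(m2,a,.062),atz(m,b,.062))
(c1,v1),(c2,v2)=ray(m2,a),ray(m,b)
A=np.c_[v1,-v2]; t=np.linalg.lstsq(A,c2-c1,rcond=None)[0]; print('tri',c1+v1*t[0],c2+v2*t[1])
E
```

```text
5.15 [0.52335502 0.27740309 0.12042634] [ 8.14947822e-01  5.79533938e-01 -6.71054791e-04 -1.05213922e-04]
[315.96727273 181.55272727] 275 [317.03061224 206.66530612] 490
[0.52422303 0.27581557 0.062     ] [0.52420093 0.27587419 0.062     ]
tri [0.52417577 0.2756814  0.06135075] [0.52413878 0.27569317 0.06135101]
```

View pics/w3.png

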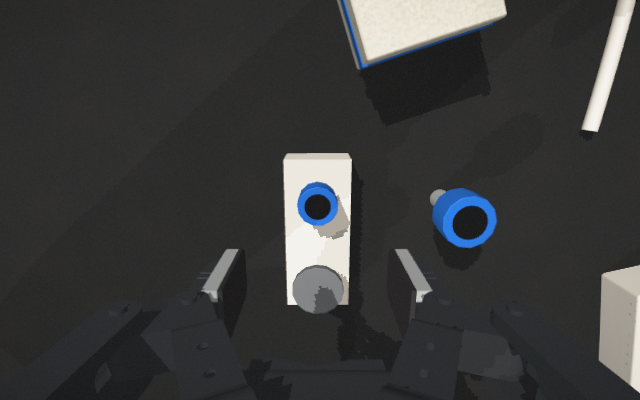

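The networks put the small blue head in the block at wrist pixel (317,206). The larger one is at (465,220), with the grey platform head at (317,290). The two-view height of the cup top is 61 mm, matching the expected 62 mm. Next I go down and grip.

>>> {"fn": "move_arm", "kwargs": {
  "commands": [
    {"fingers":0.7,"delta_pos":[-0.016,0.013,0.5],"twist":0},
    {"fingers":0.7,"delta_pos":[-0.016,0.013,0.85],"twist":0},
    {"fingers":0.7,"delta_pos":[-0.016,0.013,1],"twist":0},
    {"fingers":0.7,"delta_pos":[-0.016,0.013,1],"twist":0}
  ]
}}

```text
time: 5.6
position: [0.5242, 0.2761, 0.0404]
tool_rot: [0.815, 0.58, -0.0, -0.0]
wrist_force: [-0.9, -0.7, 0.9]
grip_width: 0.701
```

>>> {"fn": "move_arm", "kwargs": {
  "commands": [
    {"fingers":0.2,"delta_pos":[0,0,0],"twist":0},
    {"fingers":0.2,"delta_pos":[0,0,0],"twist":0},
    {"fingers":0.2,"delta_pos":[0,0,0],"twist":0},
    {"fingers":0.2,"delta_pos":[0,0,0],"twist":0},
    {"fingers":0.2,"delta_pos":[0,0,0],"twist":0},
    {"fingers":0.2,"delta_pos":[0,0,0],"twist":0}
  ],
  "grip_force": 40
}}

```text
time: 6.2
position: [0.5241, 0.2761, 0.0404]
tool_rot: [0.815, 0.58, 0.0, 0.0]
wrist_force: [0.6, -0.2, -0.8]
grip_width: 0.204
```

```bash
python3 - <<'E'
from h import *
s=env.sense(); print(s['time'],s['position'],s['tool_rot'],s['grip_width'],s['wrist_force'],s['wrist_torque'])
m,im,d=snap('wrist','w4'); print(m['t'])
E
```

```text
6.2 [0.52411897 0.27607034 0.04037086] [8.14689116e-01 5.79897950e-01 1.07018825e-04 7.29725592e-06] 0.20408911450697537 [ 0.56753924 -0.24476576 -0.80340044] [ 0.00854368 -0.03117317  0.0387185 ]
[-0.40551188  0.4239987   0.34087351]
```

View pics/w4.png

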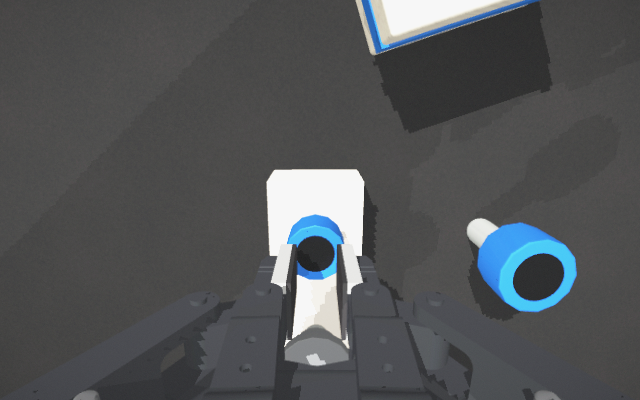

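```bash
python3 - <<'E'
from h import *
m,im,d=load('w4'); cv2.imwrite('pics/c4.png',cv2.resize(im[200:370,230:400],None,fx=3.5,fy=3.5,interpolation=2))
for p in [(315,252),(315,220),(293,262),(345,262),(283,265),(355,265),(290,290),(342,290),(316,345)]: print(p,dep(m,d,p).round(4))
E
```

```text
(315, 252) [0.5247 0.2771 0.0633]
(315, 220) [0.5288 0.289  0.0548]
(293, 262) [0.5204 0.2888 0.0945]
(345, 262) [0.5383 0.282  0.0933]
(283, 265) [0.5171 0.2899 0.0971]
(355, 265) [0.5416 0.2809 0.0959]
(290, 290) [0.5193 0.286  0.1096]
(342, 290) [0.5353 0.2794 0.1078]
(316, 345) [0.5086 0.2291 0.0631]
```

View pics/c4.png

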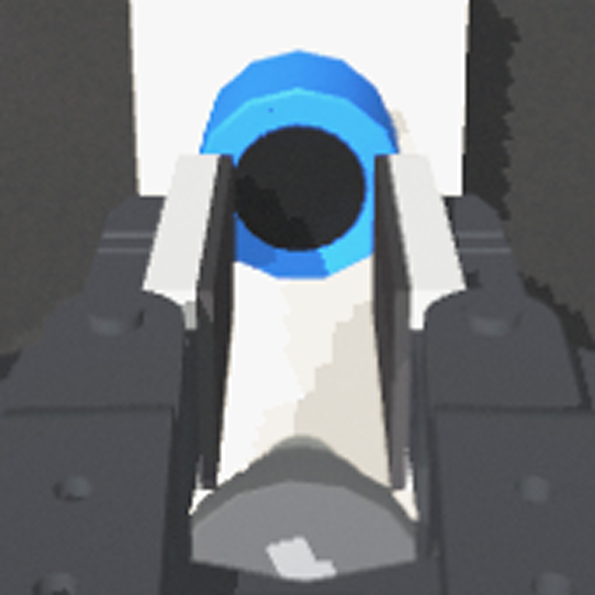

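```bash
python3 - <<'E'
from h import *
for f,z0 in [('w4',.0404),('w3',.1204),('w0' if 0 else 'wrist0',.2)]:
    m,im,d=load(f)
    c=-m['R'].T@m['t']; print(f,'cam',c.round(4))
    pts=[(287,247),(290,255),(275,285),(347,247)] if f=='w4' else ([(233,253),(225,268),(213,290),(405,253)] if f=='w3' else [(190,262),(180,275),(165,300),(445,262)])
    for p in pts: print(p,d[p[1],p[0]].round(4),(dep(m,d,p)-[0,0,z0]).round(4))
E
```

```text
w4 cam [0.5469 0.3393 0.2147]
(287, 247) 0.1462 [0.5169 0.2893 0.0384]
(290, 255) 0.138 [0.5187 0.2889 0.0469]
(275, 285) 0.1126 [0.5164 0.2911 0.0729]
(347, 247) 0.1461 [0.5401 0.2813 0.0385]
w3 cam [0.5465 0.3408 0.2947]
(233, 253) 0.1401 [0.4966 0.2976 0.0449]
(225, 268) 0.1272 [0.4968 0.2976 0.0583]
(213, 290) 0.1107 [0.4974 0.2982 0.0752]
(405, 253) 0.1389 [0.5604 0.2759 0.0459]
wrist0 cam [ 0.3108 -0.5476  0.3745]
(190, 262) 0.1329 [ 0.2393 -0.527   0.0526]
(180, 275) 0.1217 [ 0.2399 -0.5272  0.064 ]
(165, 300) 0.1064 [ 0.2403 -0.5284  0.08  ]
(445, 262) 0.1326 [ 0.2772 -0.6146  0.0529]
```

```bash
python3 - <<'E'
from h import *
m,im,d=snap('side','s1'); m2,im2,d2=snap('scene','sc1')
out=[]
for mm,i in((m,im),(m2,im2)):
    p=proj(mm,[.524,.276,.06])[0]; print(p, proj(mm,[.524,.276,.0404]))
    x,y=p.astype(int); c=cv2.resize(i[y-50:y+40,x-45:x+45],None,fx=4.4,fy=4.4,interpolation=2); out.append(c)
cv2.imwrite('pics/c5.png',cv2.hconcat(out))
E
```

```text
[321.66830137 289.25492114] [[321.79243716 294.19737099]]
[407.25453818 239.94018603] [[406.38027897 244.90963947]]
```

View pics/c5.png

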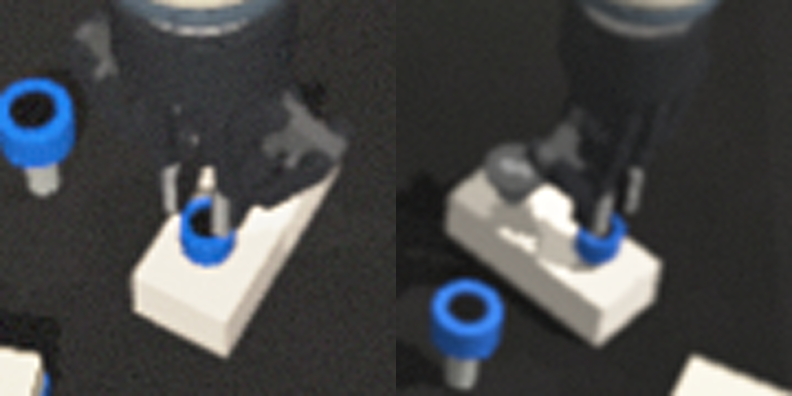

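```bash
python3 - <<'E'
from h import *
m,im,d=load('s1'); 
for z in (.04,.05,.06,.07,.08,.09): print(z,proj(m,[[.516,.279,z],[.5193,.2885,z],[.532,.273,z]]).round(1).tolist())
x0,y0=321-45,289-50
print('tip px',222/4.4+x0,235/4.4+y0, 'left',172/4.4+x0,208/4.4+y0)
m,im,d=load('sc1');x0,y0=407-45,239-50
for z in (.04,.05,.06,.07,.08,.09): print(z,proj(m,[[.516,.279,z],[.532,.273,z],[.535,.2825,z]]).round(1).tolist())
print('right',632/4.4-90+x0,210/4.4+y0,'left',600/4.4-90+x0,232/4.4+y0)
E
```

```text
0.04 [[325.3, 296.1], [322.9, 299.9], [318.3, 292.5]]
0.05 [[325.3, 293.7], [322.9, 297.4], [318.2, 290.0]]
0.06 [[325.3, 291.1], [322.8, 294.9], [318.1, 287.4]]
0.07 [[325.2, 288.5], [322.8, 292.4], [318.0, 284.8]]
0.08 [[325.2, 285.9], [322.7, 289.7], [317.9, 282.2]]
0.09 [[325.2, 283.2], [322.7, 287.1], [317.8, 279.5]]
tip px 326.45454545454544 292.4090909090909 left 315.09090909090907 286.27272727272725
0.04 [[408.6, 243.3], [404.1, 246.7], [407.2, 248.9]]
0.05 [[409.1, 240.8], [404.5, 244.2], [407.6, 246.4]]
0.06 [[409.5, 238.2], [405.0, 241.7], [408.1, 243.8]]
0.07 [[410.0, 235.6], [405.4, 239.1], [408.5, 241.3]]
0.08 [[410.5, 233.0], [405.9, 236.5], [409.0, 238.7]]
0.09 [[410.9, 230.4], [406.3, 233.8], [409.5, 236.0]]
right 415.6363636363636 236.72727272727272 left 408.3636363636364 241.72727272727272
```

The fingers closed to the commanded 0.2, which is 17 mm and narrower than the 28 mm cup. The wrist view (pads at columns 296 and 337, in front of the rim) and the side view both show the pads still above the cup. The pad ends sit about 38 mm above the reported TCP. I'll open, go lower and look again.

>>> {"fn": "move_arm", "kwargs": {
  "commands": [
    {"fingers":0.7,"delta_pos":[0,0,0],"twist":0},
    {"fingers":0.7,"delta_pos":[0,0,0],"twist":0},
    {"fingers":0.7,"delta_pos":[0,0,0],"twist":0},
    {"fingers":0.7,"delta_pos":[0,0,0],"twist":0},
    {"fingers":0.7,"delta_pos":[0,0,0.12],"twist":0},
    {"fingers":0.7,"delta_pos":[0,0,0.25],"twist":0},
    {"fingers":0.7,"delta_pos":[0,0,0.25],"twist":0}
  ]
}}

```text
time: 7.05
position: [0.5227, 0.2753, 0.0182]
tool_rot: [0.815, 0.58, -0.002, -0.0]
wrist_force: [-0.1, -0.4, 0.0]
grip_width: 0.699
```

```bash
python3 - <<'E'
from h import *
s=env.sense(); print(s['time'],s['position'],s['grip_width'],s['wrist_force'],s['wrist_torque'])
m,im,d=snap('wrist','w5'); 
cv2.imwrite('pics/c6.png',im[150:400,140:500])
m,im,d=snap('side','s2'); cv2.imwrite('pics/c7.png',cv2.resize(im[225:325,270:370],None,fx=5,fy=5,interpolation=2))
E
```

```text
7.05 [0.52274749 0.2753355  0.01818936] 0.6985402357643596 [-0.07125105 -0.37780485  0.00628213] [ 0.00015269 -0.02196279  0.00351913]
```

View pics/c6.png

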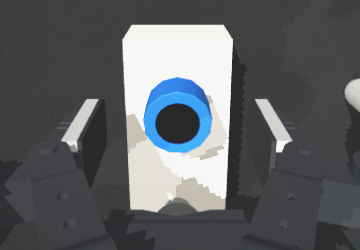

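View pics/c7.png

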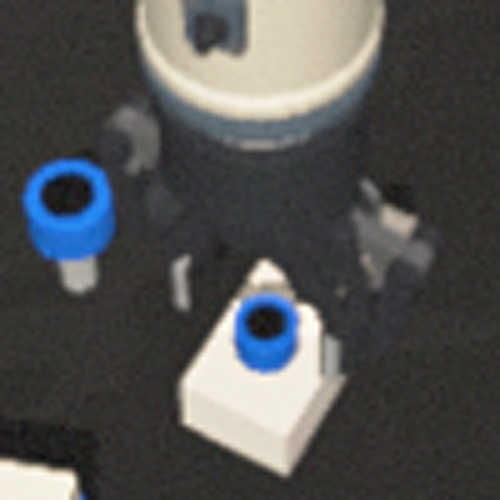

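```bash
python3 - <<'E'
from h import *
m,im,d=load('w5')
for p in [(235,253),(232,256),(405,253),(317,220),(318,272)]: print(p,dep(m,d,p).round(4))
s=env.sense(); print(s['position'],s['dq'].round(4),s['time'])
q=s['qpos']
m=env.camera_model('wrist'); print((-np.array(m['R']).T@m['t']).round(4))
E
```

```text
(235, 253) [0.4967 0.2951 0.0626]
(232, 256) [0.4966 0.2957 0.0666]
(405, 253) [0.5599 0.2736 0.0635]
(317, 220) [0.5287 0.2889 0.0354]
(318, 272) [0.5249 0.2766 0.0625]
[0.52357748 0.27575337 0.0194141 ] [-0.0008 -0.0114 -0.0102 -0.0016  0.0033 -0.0003] 7.15
[0.5466 0.3392 0.1937]
```

```bash
python3 - <<'E'
from h import *
for f,z in (('w5',.0195),('w4',.0404),('w3',.1204)):
    m,im,d=load(f)
    for p in [(317,360),(317,366),(317,372),(317,385),(317,395),(280,385),(215,290),(210,320),(210,350)]: print(f,p,(dep(m,d,p)-[.524,.276,z]).round(4))
E
```

```text
w5 (317, 360) [-0.0146 -0.0428  0.0387]
w5 (317, 366) [0.003  0.0078 0.105 ]
w5 (317, 372) [0.0033 0.0088 0.108 ]
w5 (317, 385) [0.0035 0.0094 0.1125]
w5 (317, 395) [0.0034 0.009  0.1148]
w5 (280, 385) [-0.0041  0.0112  0.1118]
w5 (215, 290) [-0.0266  0.0198  0.0736]
w5 (210, 320) [-0.0234  0.0193  0.0904]
w5 (210, 350) [-0.0164  0.022   0.1086]
w4 (317, 360) [-0.0181 -0.056   0.0222]
w4 (317, 366) [0.0042 0.0087 0.1067]
w4 (317, 372) [0.0042 0.0089 0.1088]
w4 (317, 385) [0.0045 0.0098 0.1137]
w4 (317, 395) [0.0045 0.0097 0.1162]
w4 (280, 385) [-0.0026  0.0126  0.1141]
w4 (215, 290) [-0.081  -0.0287 -0.0393]
w4 (210, 320) [-0.0249  0.0173  0.0868]
w4 (210, 350) [-0.0292  0.0079  0.0866]
w3 (317, 360) [-0.0577 -0.167  -0.1208]
w3 (317, 366) [0.0035 0.0099 0.1064]
w3 (317, 372) [0.0038 0.0107 0.1093]
w3 (317, 385) [0.004  0.0113 0.1139]
w3 (317, 395) [0.0039 0.0112 0.1164]
w3 (280, 385) [-0.0032  0.014   0.1141]
w3 (215, 290) [-0.0267  0.0213  0.0736]
w3 (210, 320) [-0.0225  0.0217  0.0924]
w3 (210, 350) [-0.0155  0.0245  0.1107]
```

>>> {"fn": "move_arm", "kwargs": {
  "commands": [
    {"fingers":0.7,"delta_pos":[0,0,0.12],"twist":0},
    {"fingers":0.7,"delta_pos":[0,0,0.24],"twist":0},
    {"fingers":0.7,"delta_pos":[0,0,0.24],"twist":0},
    {"fingers":0.2,"delta_pos":[0,0,0.24],"twist":0},
    {"fingers":0.2,"delta_pos":[0,0,0.24],"twist":0},
    {"fingers":0.2,"delta_pos":[0,0,0.24],"twist":0},
    {"fingers":0.2,"delta_pos":[0,0,0.24],"twist":0},
    {"fingers":0.2,"delta_pos":[0,0,0.24],"twist":0}
  ],
  "grip_force": 40
}}

```text
time: 7.95
position: [0.5254, 0.2769, 0.0028]
tool_rot: [0.815, 0.58, 0.001, 0.0]
wrist_force: [-1.5, 0.1, 13.0]
grip_width: 0.313
```

```bash
python3 - <<'E'
from h import *
s=env.sense(); print(s['time'],s['position'],s['grip_width'],s['wrist_force'],s['wrist_torque'])
m,im,d=snap('wrist','w6'); 
cv2.imwrite('pics/c8.png',im[150:400,140:500])
for p in [(317,300),(317,275),(285,250),(347,250)]: print(dep(m,d,p))
E
```

```text
7.95 [0.525366   0.27692549 0.00280641] 0.3125709821879987 [-1.46819542  0.13600914 13.00654791] [ 0.04383317  0.4641448  -0.03869747]
[0.52572866 0.2750281  0.06269061]
[0.52907048 0.28467519 0.06312069]
[0.51536129 0.28677032 0.03499091]
[0.54051313 0.27803072 0.03502348]
```

View pics/c8.png

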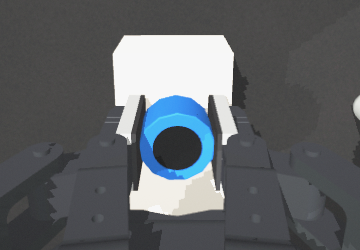

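The fingers stopped on the cup at 0.313, which is about 27 mm. I'm lifting now.

>>> {"fn": "move_arm", "kwargs": {
  "commands": [
    {"fingers":0.2,"delta_pos":[0,0,-0.1],"twist":0},
    {"fingers":0.2,"delta_pos":[0,0,-0.4],"twist":0},
    {"fingers":0.2,"delta_pos":[0,0,-0.8],"twist":0},
    {"fingers":0.2,"delta_pos":[0,0,-1],"twist":0},
    {"fingers":0.2,"delta_pos":[0,0,-1],"twist":0}
  ]
}}

```text
time: 8.5
position: [0.5258, 0.2769, 0.0838]
tool_rot: [0.815, 0.58, 0.002, 0.0]
wrist_force: [-0.1, 0.3, -0.8]
grip_width: 0.315
```

```bash
python3 - <<'E'
from h import *
s=env.sense(); print(s['time'],s['position'],s['grip_width'],s['wrist_force'],s['wrist_torque'])
m,im,d=snap('wrist','w7'); a=im[150:400,140:500]
m,im,d=snap('side','s3'); m2,im2,_=snap('scene','sc3')
p=proj(m,[.524,.276,.1])[0].astype(int); q=proj(m2,[.524,.276,.1])[0].astype(int)
f=lambda i,p: cv2.resize(i[p[1]-40:p[1]+60,p[0]-50:p[0]+50],None,fx=4,fy=4,interpolation=2)
cv2.imwrite('pics/c9.png',cv2.hconcat([f(im,p),f(im2,q)])); cv2.imwrite('pics/c10.png',a)
E
```

```text
8.5 [0.52577058 0.27689655 0.08383146] 0.3146889131275771 [-0.13409278  0.30524731 -0.80137144] [-0.00098005  0.05994531  0.03076554]
```

View pics/c9.png

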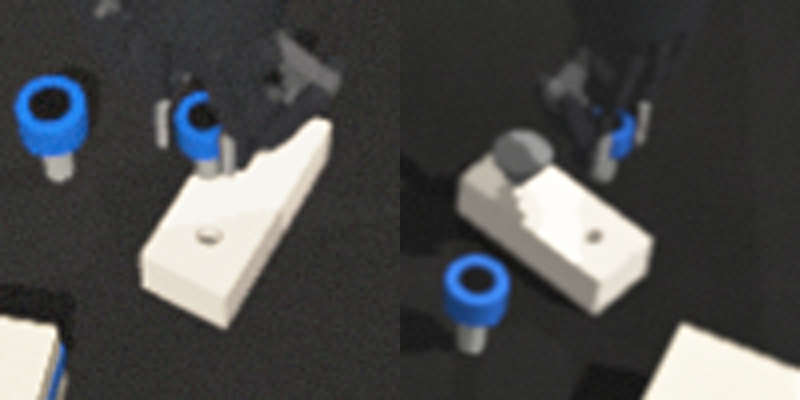

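View pics/c10.png

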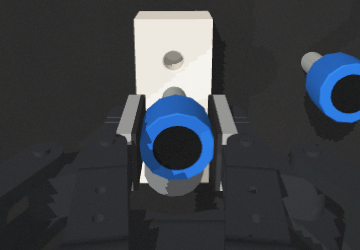

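```bash
cat >> h.py <<'E'
def pocket(im,m,d,box=(285,350,235,345)):
    x0,x1,y0,y1=box; w=im[y0:y1,x0:x1].astype(int)
    k=((w[...,0]-w[...,2]>50)).astype(np.uint8)
    # dark region enclosed by blue
    h,_=cv2.findContours(k,cv2.RETR_CCOMP,cv2.CHAIN_APPROX_NONE)[0:2]
    return k
E
python3 - <<'E'
from h import *
m,im,d=load('w7')
w=im[235:345,275:365]; cv2.imwrite('pics/c11.png',cv2.resize(w,None,fx=5,fy=5,interpolation=2))
for y in range(265,335,6): print(y,[(x,int(im[y,x].max()),round(float(dep(m,d,(x,y))[2]),4)) for x in (305,317,330)])
E
```

```text
265 [(305, 202, 0.1429), (317, 216, 0.1429), (330, 173, 0.1427)]
271 [(305, 216, 0.1432), (317, 216, 0.1443), (330, 215, 0.143)]
277 [(305, 214, 0.1442), (317, 29, 0.1436), (330, 214, 0.1429)]
283 [(305, 27, 0.1438), (317, 31, 0.1434), (330, 29, 0.1427)]
289 [(305, 29, 0.1446), (317, 29, 0.1442), (330, 30, 0.1443)]
295 [(305, 29, 0.1444), (317, 26, 0.1441), (330, 25, 0.143)]
301 [(305, 28, 0.144), (317, 30, 0.1435), (330, 30, 0.1438)]
307 [(305, 28, 0.1445), (317, 27, 0.1438), (330, 30, 0.144)]
313 [(305, 29, 0.1431), (317, 30, 0.1447), (330, 30, 0.1438)]
319 [(305, 147, 0.1441), (317, 59, 0.1432), (330, 226, 0.1422)]
325 [(305, 145, 0.1432), (317, 145, 0.1436), (330, 226, 0.1428)]
331 [(305, 135, 0.0628), (317, 85, 0.0628), (330, 84, 0.0633)]
```

View pics/c11.png

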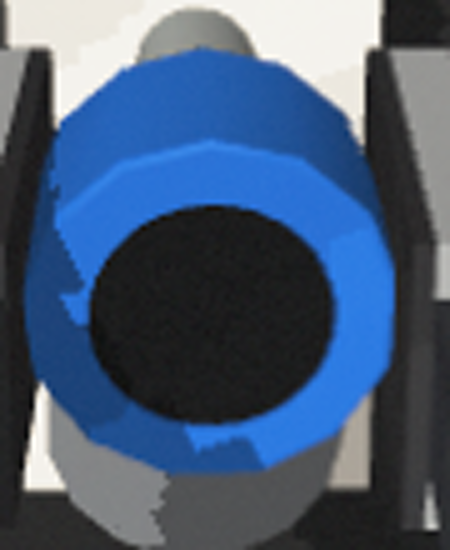

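```bash
python3 - <<'E'
from h import *
m,im,d=load('w7')
k=(im[265:330,285:350].max(2)<60).astype(np.uint8); n,l,st,c=cv2.connectedComponentsWithStats(k)
i=l[30,32]; cc=c[i]+[285,265]; mask=(l==i).astype(np.uint8); ct=max(cv2.findContours(mask,0,1)[0],key=len); e=cv2.fitEllipse(ct); print(cc,st[i],e)
T=atz(m,np.array(e[0])+[285,265],.1438); print('top',T)
q=np.array([.5258,.2769]); R=np.array([[.327,.945],[.945,-.327]]) # tool x,y rows
print('tool xy off',R@(T[:2]-q))
for tilt in (0,.03,.06):
  a=[T-[0,0,.052]+np.r_[R[0],0]*0+np.r_[R[1],0]*tilt*.052*s for s in(-1,0,1)]; print(tilt,proj(m,a))
# predicted outline of shank (radius 6) nose: sphere? bottom extents
import math
pts=[T-[0,0,.050]+np.array([.006*math.cos(t),.006*math.sin(t),0]) for t in np.linspace(0,6.28,40)]
P=proj(m,pts); print('pred shank x',P[:,0].min(),P[:,0].max(),'ymin',P[:,1].min()); print('obs x',275+140/5,275+258/5,'y',235+8/5)
E
```

```text
[316.60731707 297.53109756] [   8   11   48   44 1640] ((31.603036880493164, 32.51716995239258), (42.22907257080078, 47.5496711730957), 84.778564453125)
top [0.52627936 0.27602334 0.1438    ]
tool xy off [-0.00067169  0.00073966]
0 [[316.17757898 243.20396991]
 [316.17757898 243.20396991]
 [316.17757898 243.20396991]]
0.03 [[313.0548649  243.21023608]
 [316.17757898 243.20396991]
 [319.30013567 243.19737268]]
0.06 [[309.93206809 243.21617101]
 [316.17757898 243.20396991]
 [322.42246035 243.19044462]]
pred shank x 304.0697444193405 328.329000672862 ymin 233.3341797984878
obs x 303.0 326.6 y 236.6
```

>>> {"fn": "move_arm", "kwargs": {
  "commands": [
    {"fingers":0.2,"delta_pos":[-0.2,0.1,-0.4],"twist":0},
    {"fingers":0.2,"delta_pos":[-0.6,0.28,-0.56],"twist":0},
    {"fingers":0.2,"delta_pos":[-0.875,0.409,-0.56],"twist":0}
  ]
}}

```text
time: 8.95
position: [0.5324, 0.1981, 0.1263]
tool_rot: [0.814, 0.58, 0.0, 0.0]
wrist_force: [0.2, 0.1, -1.2]
grip_width: 0.315
```

>>> {"fn": "move_arm", "kwargs": {
  "commands": [
    {"fingers":0.2,"delta_pos":[-0.44,0.205,0],"twist":0},
    {"fingers":0.2,"delta_pos":[-0.875,0.409,0],"twist":0}
  ]
}}

```text
time: 9.15
position: [0.5391, 0.1211, 0.1244]
tool_rot: [0.814, 0.58, -0.001, -0.0]
wrist_force: [0.3, 0.2, -0.3]
grip_width: 0.311
```

>>> {"fn": "move_arm", "kwargs": {
  "commands": [
    {"fingers":0.2,"delta_pos":[-0.44,0.205,0],"twist":0},
    {"fingers":0.2,"delta_pos":[-0.875,0.409,0],"twist":0}
  ]
}}

```text
time: 9.35
position: [0.5471, 0.0439, 0.1243]
tool_rot: [0.815, 0.58, -0.001, -0.001]
wrist_force: [0.9, -0.8, -0.8]
grip_width: 0.315
```

>>> {"fn": "move_arm", "kwargs": {
  "commands": [
    {"fingers":0.2,"delta_pos":[-0.44,0.205,0],"twist":0},
    {"fingers":0.2,"delta_pos":[-0.875,0.409,0],"twist":0}
  ]
}}

```text
time: 9.55
position: [0.555, -0.0329, 0.1243]
tool_rot: [0.815, 0.58, -0.001, -0.001]
wrist_force: [0.6, 0.2, -1.0]
grip_width: 0.312
```

>>> {"fn": "move_arm", "kwargs": {
  "commands": [
    {"fingers":0.2,"delta_pos":[-0.3,0.14,0],"twist":-0.04},
    {"fingers":0.2,"delta_pos":[-0.6,0.28,0],"twist":-0.08},
    {"fingers":0.2,"delta_pos":[-0.8,0.374,0],"twist":-0.12},
    {"fingers":0.2,"delta_pos":[-0.875,0.409,0],"twist":-0.16},
    {"fingers":0.2,"delta_pos":[-0.875,0.409,0],"twist":-0.17},
    {"fingers":0.2,"delta_pos":[-0.875,0.409,0],"twist":-0.17},
    {"fingers":0.2,"delta_pos":[-0.875,0.409,0],"twist":-0.17}
  ]
}}

```text
time: 10.25
position: [0.5634, -0.1081, 0.1247]
tool_rot: [0.633, 0.774, -0.0, -0.001]
wrist_force: [0.1, 0.1, -0.1]
grip_width: 0.308
```

```bash
python3 - <<'E'
from h import *
s=env.sense(); print(s['time'],s['position'],s['tool_rot'],s['qpos'],s['grip_width'],s['wrist_force'],s['wrist_torque'])
m,im,d=snap('wrist','w8')
print(env.sense()['position'])
E
```

```text
10.25 [ 0.56336526 -0.10805153  0.12471086] [ 6.33285283e-01  7.73917900e-01 -4.24923159e-04 -8.09046650e-04] [-1.92122251e-01  3.58684280e-01  1.81224726e+00  2.22376799e-05
  9.72488711e-01 -3.91348686e-01] 0.30843488407778274 [ 0.06338759  0.0666305  -0.14916922] [-0.0699059   0.06260622 -0.00920365]
[ 0.56351195 -0.10797049  0.12494343]
```

View pics/w8.png

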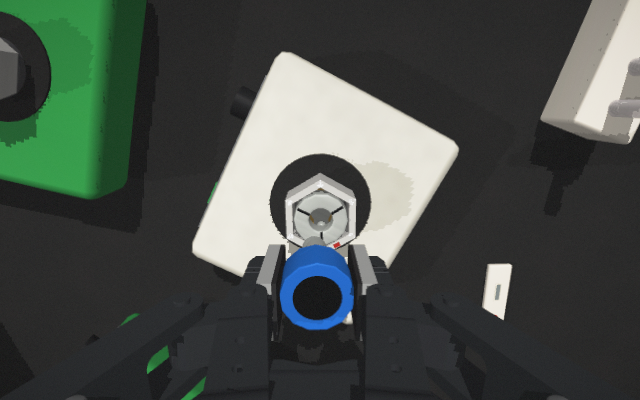

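```bash
python3 - <<'E'
from h import *
m,im,d=load('w8')
cv2.imwrite('pics/c12.png',cv2.resize(im[165:265,270:370],None,fx=6,fy=6,interpolation=2))
k=(im[265:330,285:350].max(2)<60).astype(np.uint8); n,l,st,c=cv2.connectedComponentsWithStats(k)
i=l[30,32]; ct=max(cv2.findContours((l==i).astype(np.uint8),0,1)[0],key=len); e=cv2.fitEllipse(ct); c=np.array(e[0])+[285,265]; print(c,e,st[i])
zt=np.median([dep(m,d,(x,y))[2] for x in range(305,332,3) for y in range(285,312,3)]); T=atz(m,c,zt); print('top',T)
P=np.array([dep(m,d,(x,y)) for y in range(170,256) for x in range(280,362)]); q=P[(P[:,2]>.0905)&(P[:,2]<.1)]
print(len(q),np.median(q[:,2]))
h=cv2.convexHull((q[:,:2]*1e3).astype(np.float32))[:,0]
from scipy.optimize import minimize
def f(p):
    a=p[2]+np.arange(6)*np.pi/3; n=np.c_[np.cos(a),np.sin(a)]
    return sum((((h-p[:2])@nn).max()-21)**2 for nn in n)
b=minimize(f,[566,-108,np.radians(11.6)],method='Nelder-Mead'); print(b.x[:2],np.degrees(b.x[2]),b.fun)
E
```

```text
[316.69273376 297.54842758] ((31.692733764648438, 32.54842758178711), (42.503700256347656, 47.39715576171875), 85.47234344482422) [   8   11   49   44 1645]
top [ 0.56419393 -0.10885211  0.1845285 ]
3186 0.09555592322216167
[ 566.38044898 -108.23411265] 11.517623152030875 0.7270723730317069
```

View pics/c12.png

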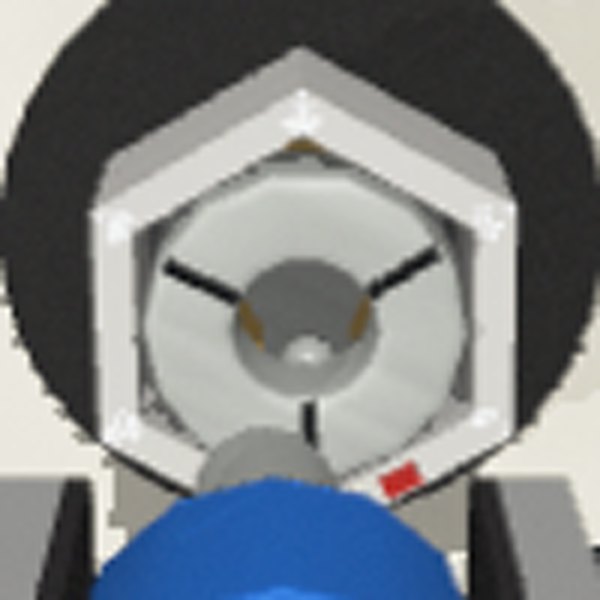

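>>> {"fn": "move_arm", "kwargs": {
  "commands": [
    {"fingers":0.2,"delta_pos":[0,0.036,0.1],"twist":0},
    {"fingers":0.2,"delta_pos":[0,0.036,0.33],"twist":0},
    {"fingers":0.2,"delta_pos":[0,0.036,0.33],"twist":0},
    {"fingers":0.2,"delta_pos":[0,0.036,0.33],"twist":0}
  ]
}}

```text
time: 10.7
position: [0.5665, -0.1074, 0.0989]
tool_rot: [0.633, 0.774, -0.0, -0.001]
wrist_force: [0.8, -0.3, -0.1]
grip_width: 0.31
```

```bash
python3 - <<'E'
from h import *
s=env.sense(); print(s['time'],s['position'],s['wrist_force'],s['wrist_torque'])
m,im,d=snap('wrist','w9'); cv2.imwrite('pics/c13.png',cv2.resize(im[190:340,245:395],None,fx=4,fy=4,interpolation=2))
k=(im[265:330,285:350].max(2)<60).astype(np.uint8); n,l,st,c=cv2.connectedComponentsWithStats(k)
i=l[30,32]; ct=max(cv2.findContours((l==i).astype(np.uint8),0,1)[0],key=len); e=cv2.fitEllipse(ct); c=np.array(e[0])+[285,265]
zt=np.median([dep(m,d,(x,y))[2] for x in range(305,332,3) for y in range(285,312,3)]); T=atz(m,c,zt); print('top',T)
a=np.linspace(0,2*np.pi,60)
X=np.array([.5664,-.1082,.096]);
for nm in('side','scene'):
    m2,im2,_=snap(nm,nm+'9'); p=proj(m2,X)[0]; print(nm,p)
    u,v=p.astype(int); cv2.imwrite('pics/c14%s.png'%nm,cv2.resize(im2[v-35:v+25,u-30:u+30],None,fx=8,fy=8,interpolation=2))
E
python3 -c "
import cv2;cv2.imwrite('pics/c14.png',cv2.resize(cv2.hconcat([cv2.imread('pics/c14side.png'),cv2.imread('pics/c14scene.png')]),(800,400)))"
```

```text
10.7 [ 0.56649141 -0.10738651  0.09892885] [ 0.79105835 -0.32263906 -0.09509543] [ 0.05571756 -0.00788322  0.00383003]
top [ 0.56729917 -0.10807003  0.15892963]
side [332.1867547 155.3078476]
scene [268.89464329 191.24594297]
```

View pics/c13.png

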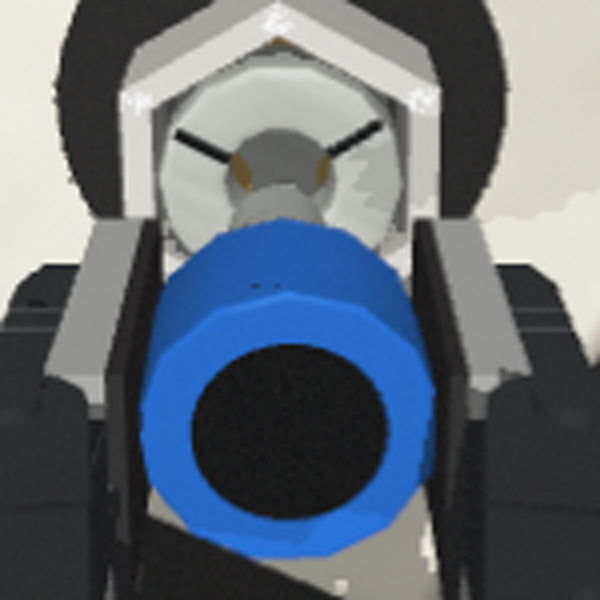

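View pics/c14.png

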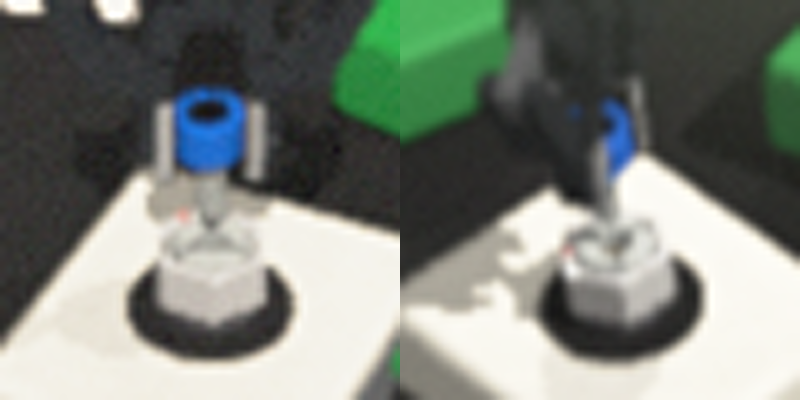

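```bash
python3 - <<'E'
from h import *
out=[]
for nm in('side9','scene9'):
    m,im,d=load(nm); p=proj(m,[.5664,-.1082,.096])[0]; u,v=p.astype(int); s=10
    c=cv2.resize(im[v-25:v+15,u-20:u+20],None,fx=s,fy=s,interpolation=2)
    def dr(X,col):
        for q in proj(m,X): cv2.circle(c,(int((q[0]-u+20+.5)*s),int((q[1]-v+25+.5)*s)),1,col,-1)
    a=np.linspace(0,2*np.pi,80)
    dr(np.c_[.5664+.007*np.cos(a),-.1082+.007*np.sin(a),0*a+.096],(0,0,255))
    h=np.radians(11.5+30+60*np.arange(7)); r=.021/np.cos(np.pi/6)
    for zz in(.094,.072):
        hx=np.c_[.5664+r*np.cos(h),-.1082+r*np.sin(h),0*h+zz]
        dr(np.concatenate([np.linspace(hx[i],hx[i+1],20) for i in range(6)]),(0,200,255))
    dr(np.c_[.5665+.006*np.cos(a),-.1082+.006*np.sin(a),0*a+.112],(0,255,0))
    dr([[.5673,-.1081,.159]],(255,0,255))
    out.append(c)
cv2.imwrite('pics/c15.png',cv2.hconcat(out))
m,im,d=load('w9'); c=cv2.resize(im[190:290,265:365],None,fx=6,fy=6,interpolation=2)
def dr(X,col):
    for q in proj(m,X): cv2.circle(c,(int((q[0]-265+.5)*6),int((q[1]-190+.5)*6)),1,col,-1)
a=np.linspace(0,2*np.pi,80)
for (x,y) in [(.5664,-.1082)]: dr(np.c_[x+.007*np.cos(a),y+.007*np.sin(a),0*a+.096],(0,0,255))
dr(np.c_[.5665+.006*np.cos(a),-.1081+.006*np.sin(a),0*a+.113],(0,255,0))
cv2.imwrite('pics/c16.png',c)
E
```

```text
(no output)
```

View pics/c15.png

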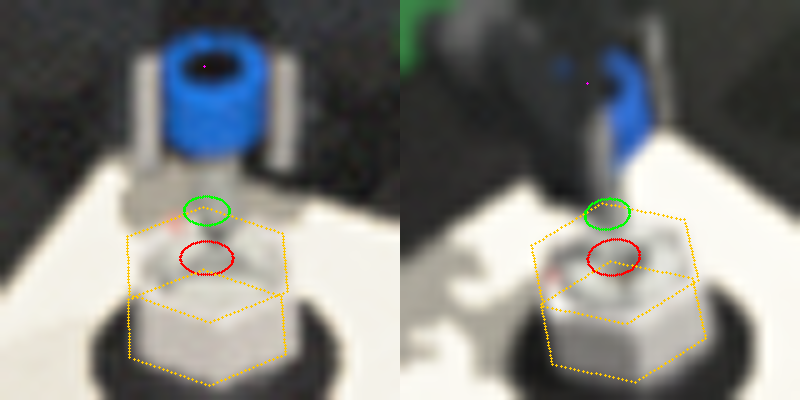

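View pics/c16.png

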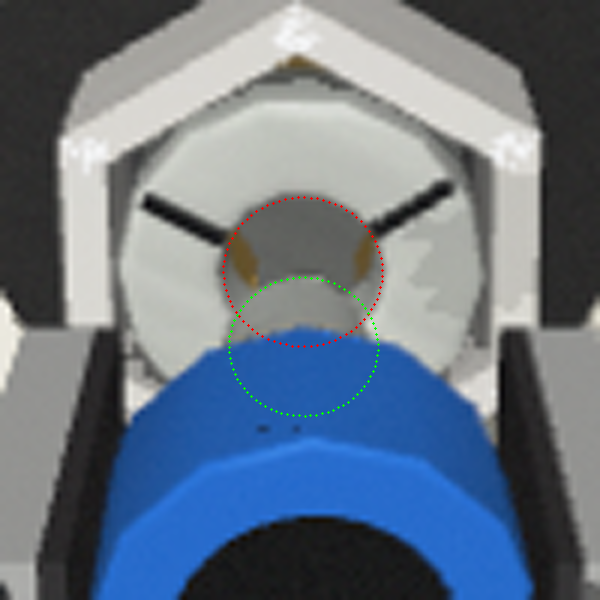

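>>> {"fn": "move_arm", "kwargs": {
  "commands": [
    {"fingers":0.2,"delta_pos":[0,0,0.07],"twist":0},
    {"fingers":0.2,"delta_pos":[0,0,0.14],"twist":0},
    {"fingers":0.2,"delta_pos":[0,0,0.16],"twist":0},
    {"fingers":0.2,"delta_pos":[0,0,0.16],"twist":0}
  ]
}}

```text
time: 11.25
position: [0.5665, -0.1076, 0.0861]
tool_rot: [0.633, 0.774, -0.0, -0.0]
wrist_force: [-0.3, 0.3, -1.1]
grip_width: 0.31
```

```bash
python3 - <<'E'
from h import *
s=env.sense(); print(s['time'],s['position'],s['grip_width'],s['wrist_force'],s['wrist_torque'])
m,im,d=snap('wrist','w10'); cv2.imwrite('pics/c17.png',cv2.resize(im[190:340,245:395],None,fx=4,fy=4,interpolation=2))
E
```

```text
11.25 [ 0.5664861  -0.10762842  0.08610042] 0.3098993927909473 [-0.27574583  0.25976929 -1.05150561] [-0.015125    0.03652946  0.05127661]
```

View pics/c17.png

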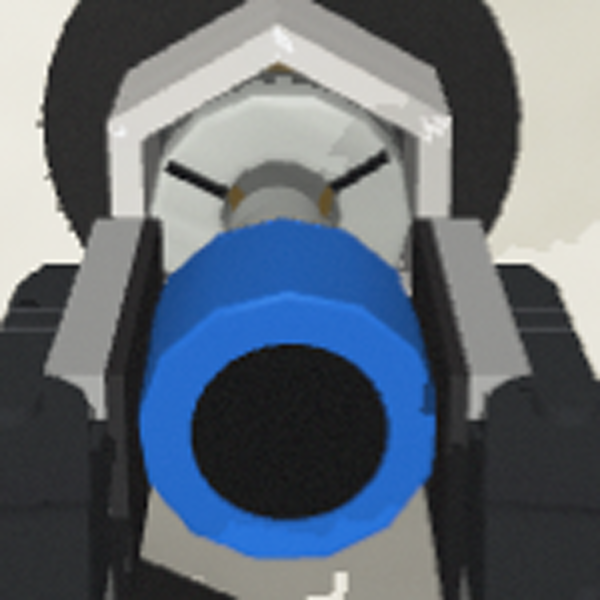

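>>> {"fn": "move_arm", "kwargs": {
  "commands": [
    {"fingers":0.2,"delta_pos":[0,0,0.06],"twist":0},
    {"fingers":0.2,"delta_pos":[0,0,0.1],"twist":0},
    {"fingers":0.2,"delta_pos":[0,0,0.1],"twist":0}
  ]
}}

```text
time: 11.6
position: [0.5664, -0.1076, 0.078]
tool_rot: [0.633, 0.774, -0.0, -0.0]
wrist_force: [-0.5, -0.8, -0.2]
grip_width: 0.314
```

>>> {"fn": "move_arm", "kwargs": {
  "commands": [
    {"fingers":0.2,"delta_pos":[0,0,0.05],"twist":0},
    {"fingers":0.2,"delta_pos":[0,0,0.08],"twist":0},
    {"fingers":0.2,"delta_pos":[0,0,0.08],"twist":0}
  ]
}}

```text
time: 11.9
position: [0.5665, -0.1075, 0.0717]
tool_rot: [0.633, 0.774, -0.0, -0.0]
wrist_force: [-1.3, -0.2, -0.1]
grip_width: 0.31
```

```bash
python3 - <<'E'
from h import *
s=env.sense(); print(s['time'],s['position'],s['grip_width'],s['wrist_force'],s['wrist_torque'])
m,im,d=snap('wrist','w11'); cv2.imwrite('pics/c18.png',cv2.resize(im[190:340,245:395],None,fx=4,fy=4,interpolation=2))
print(np.median([dep(m,d,(x,y))[2] for x in range(305,332,3) for y in range(285,312,3)]))
E
```

```text
11.9 [ 0.56648044 -0.10752801  0.07171198] 0.3097834817336293 [-1.25080189 -0.23236108 -0.06690285] [0.08413455 0.01232148 0.00614958]
0.13166540342753894
```

View pics/c18.png

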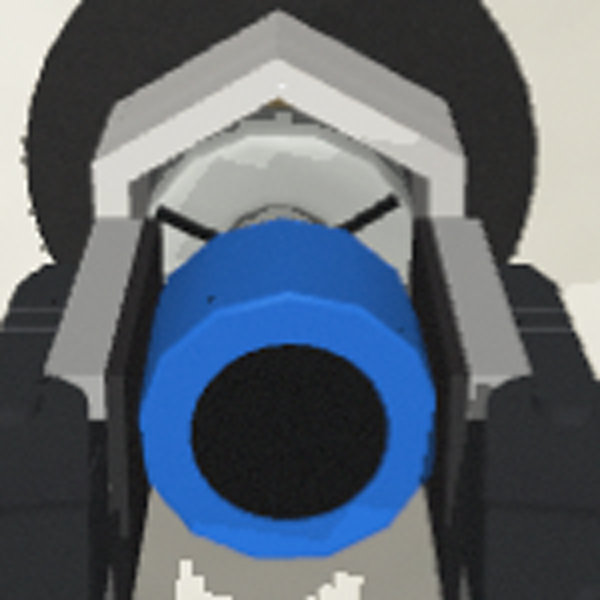

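>>> {"fn": "move_arm", "kwargs": {
  "commands": [
    {"fingers":0.2,"delta_pos":[0,0,0.02],"twist":0},
    {"fingers":0.2,"delta_pos":[0,0,0.04],"twist":0},
    {"fingers":0.2,"delta_pos":[0,0,0.05],"twist":0},
    {"fingers":0.2,"delta_pos":[0,0,0.05],"twist":0}
  ]
}}

```text
time: 12.35
position: [0.5669, -0.1075, 0.0681]
tool_rot: [0.633, 0.774, 0.0, -0.0]
wrist_force: [1.3, 2.2, -1.1]
grip_width: 0.312
```

>>> {"fn": "move_arm", "kwargs": {
  "commands": [
    {"fingers":0.2,"delta_pos":[0,0,0.02],"twist":0},
    {"fingers":0.2,"delta_pos":[0,0,0.03],"twist":0},
    {"fingers":0.2,"delta_pos":[0,0,0.03],"twist":0}
  ]
}}

```text
time: 12.65
position: [0.5669, -0.1076, 0.0656]
tool_rot: [0.633, 0.774, 0.0, -0.0]
wrist_force: [1.1, 1.7, -0.3]
grip_width: 0.313
```

>>> {"fn": "move_arm", "kwargs": {
  "commands": [
    {"fingers":0.2,"delta_pos":[0,0,0.01],"twist":0},
    {"fingers":0.2,"delta_pos":[0,0,0.02],"twist":0},
    {"fingers":0.2,"delta_pos":[0,0,0.02],"twist":0}
  ]
}}

```text
time: 12.95
position: [0.5669, -0.1076, 0.0648]
tool_rot: [0.633, 0.774, 0.0, 0.0]
wrist_force: [-2.9, 2.8, 8.2]
grip_width: 0.31
```

```bash
python3 - <<'E'
from h import *
s=env.sense(); print(s['time'],s['position'],s['grip_width'],s['wrist_force'],s['wrist_torque'])
m,im,d=snap('wrist','w12'); 
print(np.median([dep(m,d,(x,y))[2] for x in range(305,332,3) for y in range(285,312,3)]))
P=np.array([dep(m,d,(x,y))[2] for y in range(170,240) for x in range(275,360)]); print(np.median(P[(P>.085)&(P<.1)]))
s=env.sense(); print(s['position'],s['wrist_force'])
E
```

```text
12.95 [ 0.56690977 -0.10764171  0.06476068] 0.3102547286359289 [-2.91814906  2.82306998  8.20843803] [ 0.4993917   0.43686271 -0.01292155]
0.12483190677484632
0.09452842930666555
[ 0.56689548 -0.10764457  0.06476314] [-2.6469823   2.34538592  8.83074726]
```

>>> {"fn": "move_arm", "kwargs": {
  "commands": [
    {"fingers":0.2,"delta_pos":[0,0,0.01],"twist":0},
    {"fingers":0.2,"delta_pos":[0,0,0.015],"twist":0},
    {"fingers":0.2,"delta_pos":[0,0,0.015],"twist":0}
  ]
}}

```text
time: 13.3
position: [0.567, -0.1076, 0.0647]
tool_rot: [0.633, 0.774, 0.0, 0.0]
wrist_force: [-5.9, 2.6, 18.8]
grip_width: 0.313
```

>>> {"fn": "move_arm", "kwargs": {
  "commands": [
    {"fingers":0.2,"delta_pos":[0,0,0.01],"twist":0},
    {"fingers":0.2,"delta_pos":[0,0,0.01],"twist":0},
    {"fingers":0.2,"delta_pos":[0,0,0.01],"twist":0}
  ]
}}

```text
time: 13.6
position: [0.567, -0.1077, 0.0645]
tool_rot: [0.633, 0.774, 0.0, 0.0]
wrist_force: [-7.9, 4.9, 27.9]
grip_width: 0.314
```

```bash
python3 - <<'E'
from h import *
s=env.sense(); print(s['time'],s['position'],s['grip_width'],s['wrist_force'],s['wrist_torque'])
m,im,d=snap('wrist','w13'); 
print(np.median([dep(m,d,(x,y))[2] for x in range(305,332,3) for y in range(285,312,3)]))
P=np.array([dep(m,d,(x,y))[2] for y in range(170,240) for x in range(275,360)]); print(np.median(P[(P>.085)&(P<.1)]))
E
```

```text
13.6 [ 0.5670427  -0.10765312  0.06449762] 0.3136413222893703 [-7.89365906  4.93149173 27.91878004] [ 0.72471967  1.79060681 -0.01738284]
0.1244897114661602
0.09452817876184165
```

The push stopped dead at 28 N with the head about 2.5 mm short of home (cup top at 124.5 mm, expected 122). The pad tips reach below the cup and are bearing on the collet face. I'll ease off and regrip 8 mm higher.

>>> {"fn": "move_arm", "kwargs": {
  "commands": [
    {"fingers":0.2,"delta_pos":[0,0,-0.035],"twist":0},
    {"fingers":0.5,"delta_pos":[0,0,-0.035],"twist":0},
    {"fingers":0.5,"delta_pos":[0,0,-0.035],"twist":0},
    {"fingers":0.5,"delta_pos":[0,0,-0.035],"twist":0},
    {"fingers":0.5,"delta_pos":[0,0,-0.135],"twist":0},
    {"fingers":0.5,"delta_pos":[0,0,-0.135],"twist":0}
  ]
}}

```text
time: 14.25
position: [0.5675, -0.1079, 0.0738]
tool_rot: [0.633, 0.774, 0.0, 0.001]
wrist_force: [-0.1, 0.1, 0.2]
grip_width: 0.503
```

```bash
python3 - <<'E'
from h import *
s=env.sense(); print(s['time'],s['position'],s['grip_width'],s['wrist_force'],s['wrist_torque'])
m,im,d=snap('wrist','w14'); cv2.imwrite('pics/c19.png',cv2.resize(im[180:340,220:420],None,fx=3.7,fy=3.7,interpolation=2))
print(dep(m,d,(317,297)),dep(m,d,(317,310)))
E
```

```text
14.25 [ 0.56751153 -0.10788268  0.07384733] 0.5025330224784463 [-0.10689209  0.07424321  0.17909572] [-0.02024501  0.00232335 -0.02532924]
[ 0.56906876 -0.11229539  0.1269702 ] [ 0.57012314 -0.11748856  0.1275728 ]
```

View pics/c19.png

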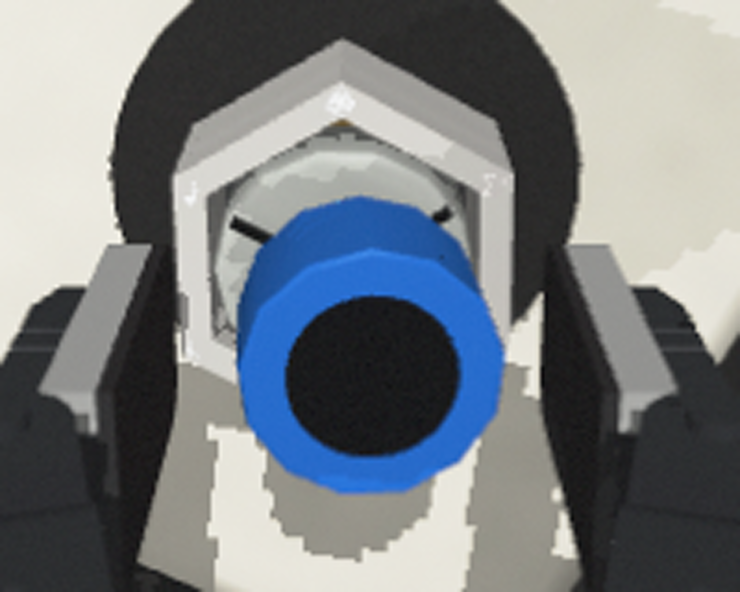

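>>> {"fn": "move_arm", "kwargs": {
  "commands": [
    {"fingers":0.2,"delta_pos":[0,-0.011,0],"twist":0},
    {"fingers":0.2,"delta_pos":[0,-0.011,0],"twist":0},
    {"fingers":0.2,"delta_pos":[0,-0.011,0],"twist":0},
    {"fingers":0.2,"delta_pos":[0,-0.011,0],"twist":0},
    {"fingers":0.2,"delta_pos":[0,-0.011,0],"twist":0}
  ]
}}

```text
time: 14.8
position: [0.5659, -0.1078, 0.0728]
tool_rot: [0.633, 0.774, -0.0, -0.0]
wrist_force: [0.7, -1.0, -1.2]
grip_width: 0.307
```

```bash
python3 - <<'E'
from h import *
s=env.sense(); print(s['time'],s['position'],s['grip_width'],s['wrist_force'],s['wrist_torque'])
m,im,d=snap('wrist','w15'); cv2.imwrite('pics/c20.png',cv2.resize(im[180:340,220:420],None,fx=3.7,fy=3.7,interpolation=2))
P=[dep(m,d,(x,y)) for x in range(310,324,3) for y in range(265,292,3)]; print(np.median(P,0))
E
```

```text
14.8 [ 0.56587053 -0.10781971  0.07284425] 0.3074135284512928 [ 0.66217654 -0.97802095 -1.19683243] [ 0.00275281 -0.05076422 -0.04740507]
[ 0.56551293 -0.10423397  0.12618975]
```

View pics/c20.png

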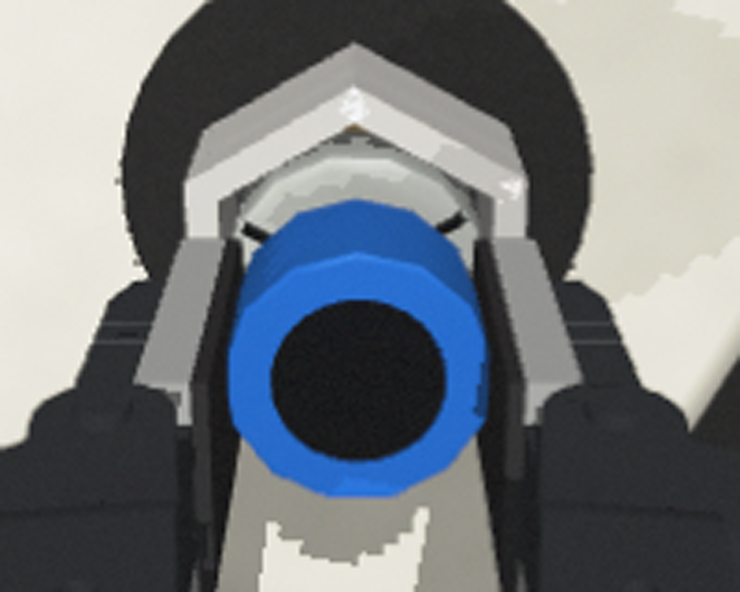

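>>> {"fn": "move_arm", "kwargs": {
  "commands": [
    {"fingers":0.2,"delta_pos":[0,0,0.015],"twist":0},
    {"fingers":0.2,"delta_pos":[0,0,0.03],"twist":0},
    {"fingers":0.2,"delta_pos":[0,0,0.03],"twist":0}
  ]
}}

```text
time: 15.15
position: [0.5661, -0.1079, 0.0705]
tool_rot: [0.633, 0.774, 0.0, 0.0]
wrist_force: [0.4, -0.3, -1.0]
grip_width: 0.313
```

>>> {"fn": "move_arm", "kwargs": {
  "commands": [
    {"fingers":0.2,"delta_pos":[0,0,0.015],"twist":0},
    {"fingers":0.2,"delta_pos":[0,0,0.02],"twist":0},
    {"fingers":0.2,"delta_pos":[0,0,0.02],"twist":0}
  ]
}}

```text
time: 15.45
position: [0.5662, -0.1079, 0.0691]
tool_rot: [0.633, 0.774, 0.0, 0.0]
wrist_force: [0.4, -0.7, 2.8]
grip_width: 0.312
```

>>> {"fn": "move_arm", "kwargs": {
  "commands": [
    {"fingers":0.2,"delta_pos":[0,0,0.01],"twist":0},
    {"fingers":0.2,"delta_pos":[0,0,0.015],"twist":0},
    {"fingers":0.2,"delta_pos":[0,0,0.015],"twist":0}
  ]
}}

```text
time: 15.75
position: [0.5663, -0.108, 0.0687]
tool_rot: [0.633, 0.774, 0.0, 0.0]
wrist_force: [-2.1, -0.1, 11.9]
grip_width: 0.312
```

```bash
python3 - <<'E'
from h import *
s=env.sense(); print(s['time'],s['position'],s['grip_width'],s['wrist_force'],s['wrist_torque'])
m,im,d=snap('wrist','w16')
P=[dep(m,d,(x,y)) for x in range(310,324,2) for y in range(265,292,2)]; print(np.median(P,0))
E
```

```text
15.75 [ 0.56631353 -0.10796008  0.06873756] 0.3115613766933167 [-2.1063679  -0.12568405 11.86038049] [-0.03410409  0.50480319 -0.03448432]
[ 0.56592587 -0.10452806  0.12226578]
```

>>> {"fn": "move_arm", "kwargs": {
  "commands": [
    {"fingers":0.2,"delta_pos":[0,0,0.005],"twist":0},
    {"fingers":0.2,"delta_pos":[0,0,0.005],"twist":0},
    {"fingers":0.2,"delta_pos":[0,0,0.005],"twist":0}
  ]
}}

```text
time: 16.1
position: [0.5664, -0.108, 0.0686]
tool_rot: [0.633, 0.774, 0.0, 0.0]
wrist_force: [-3.5, -1.0, 14.3]
grip_width: 0.309
```

```bash
python3 - <<'E'
from h import *
s=env.sense(); print(s['time'],s['position'],s['wrist_force'],s['wrist_torque'])
m,im,d=snap('wrist','w17'); cv2.imwrite('pics/c21.png',cv2.resize(im[180:340,220:420],None,fx=3.7,fy=3.7,interpolation=2))
P=[dep(m,d,(x,y)) for x in range(310,324,2) for y in range(265,292,2)]; print(np.median(P,0))
m,im,d=snap('side','s17'); cv2.imwrite('pics/c22.png',cv2.resize(im[125:185,300:370],None,fx=8,fy=8,interpolation=2))
E
```

```text
16.1 [ 0.56640403 -0.10798768  0.06861849] [-3.45451017 -1.0106184  14.28906938] [-0.00616006  0.70699219  0.00203898]
[ 0.56590164 -0.10437289  0.1221824 ]
```

View pics/c21.png

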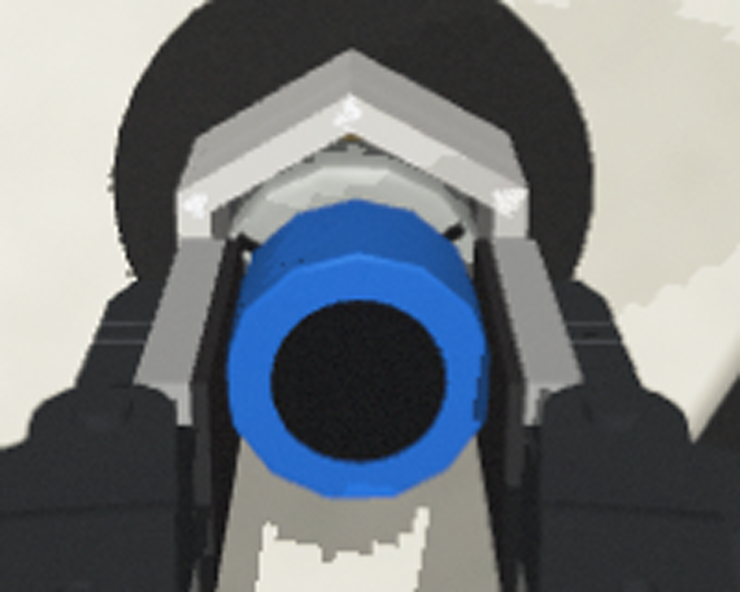

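View pics/c22.png

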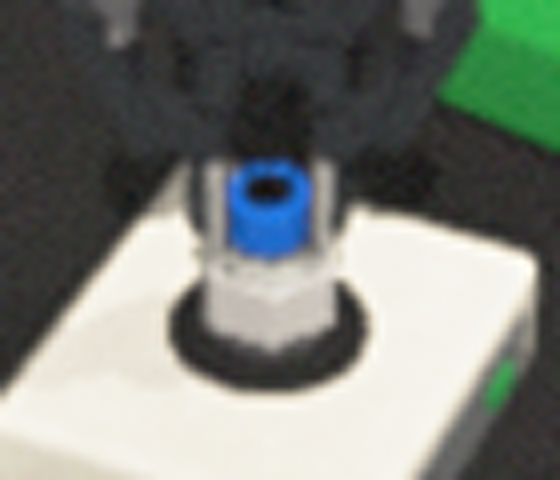

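>>> {"fn": "move_arm", "kwargs": {
  "commands": [
    {"fingers":0.2,"delta_pos":[0,0,-0.009],"twist":0},
    {"fingers":0.8,"delta_pos":[0,0,-0.009],"twist":0},
    {"fingers":0.8,"delta_pos":[0,0,-0.009],"twist":0},
    {"fingers":0.8,"delta_pos":[0,0,-0.009],"twist":0},
    {"fingers":0.8,"delta_pos":[0,0,-0.009],"twist":0},
    {"fingers":0.8,"delta_pos":[0,0,-0.009],"twist":0}
  ]
}}

```text
time: 16.8
position: [0.5659, -0.1078, 0.0679]
tool_rot: [0.633, 0.774, -0.0, -0.0]
wrist_force: [0.8, -0.2, -0.1]
grip_width: 0.801
```

```bash
python3 - <<'E'
from h import *
s=env.sense(); print(s['time'],s['position'],s['tool_rot'],s['qpos'],s['grip_width'],s['wrist_force'],s['wrist_torque'])
m,im,d=snap('wrist','w18'); cv2.imwrite('pics/c23.png',cv2.resize(im[170:370,200:440],None,fx=3,fy=3,interpolation=2))
k=(im[255:330,285:350].max(2)<60).astype(np.uint8); n,l,st,c=cv2.connectedComponentsWithStats(k)
i=1+np.argmax(st[1:,4]); e=c[i]+[285,255]; print(st[i])
P=[dep(m,d,(e[0]+x,e[1]+y)) for x in range(-12,13,2) for y in range(-12,13,2)]; z=np.median(np.array(P)[:,2]);print(z,atz(m,e,z))
L=[np.median([dep(m,d,(e[0]+sx*12+x,e[1]+sy*12+y))[2] for x in range(-4,5) for y in range(-4,5)]) for sx,sy in((-1,0),(1,0),(0,-1),(0,1))]; print(np.round(L,4))
E
```

```text
16.8 [ 0.56586567 -0.10779723  0.06791207] [ 6.32798372e-01  7.74316596e-01 -7.99933874e-05 -1.53754110e-04] [-1.90851429e-01  4.36337157e-01  1.84622683e+00  6.67224699e-06
  8.59375265e-01 -3.91328314e-01] 0.8009060044230338 [ 0.76707977 -0.23291843 -0.06767634] [-0.00783226  0.00502552 -0.04021726]
[   9    9   47   43 1588]
0.1229792003385537 [ 0.56616621 -0.10615591  0.1229792 ]
[0.1231 0.1229 0.1228 0.1231]
```

View pics/c23.png

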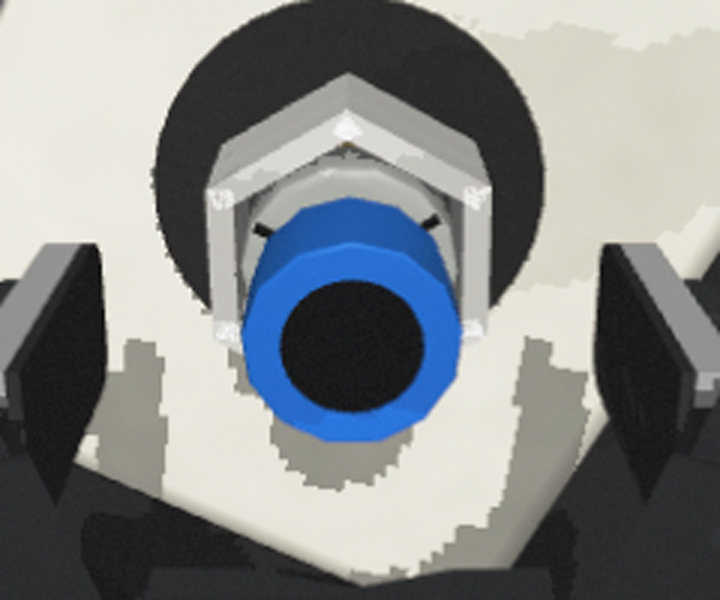

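The cup top now reads 123.0 mm, against 122.2 mm while it was pressed, so opening the fingers may have dragged the head up by about 0.8 mm. I'll press it home from above with shut fingers before turning the nut.

>>> {"fn": "move_arm", "kwargs": {
  "commands": [
    {"fingers":0.8,"delta_pos":[0,0,-0.25],"twist":0},
    {"fingers":0.4,"delta_pos":[0,0,-0.5],"twist":0},
    {"fingers":0,"delta_pos":[0,0,-0.5],"twist":0},
    {"fingers":0,"delta_pos":[0,0,-0.5],"twist":0},
    {"fingers":0,"delta_pos":[0,0,-0.5],"twist":0},
    {"fingers":0,"delta_pos":[0,0,-0.5],"twist":0},
    {"fingers":0,"delta_pos":[0,0,-0.5],"twist":0},
    {"fingers":0,"delta_pos":[0,0,-0.42],"twist":0}
  ]
}}

```text
time: 17.65
position: [0.5664, -0.1079, 0.1017]
tool_rot: [0.633, 0.774, 0.0, 0.0]
wrist_force: [0.1, 0.4, -0.2]
grip_width: -0.002
```

>>> {"fn": "move_arm", "kwargs": {
  "commands": [
    {"fingers":0,"delta_pos":[0,0,0.04],"twist":0},
    {"fingers":0,"delta_pos":[0,0,0.07],"twist":0},
    {"fingers":0,"delta_pos":[0,0,0.07],"twist":0}
  ]
}}

```text
time: 17.95
position: [0.5656, -0.1078, 0.0955]
tool_rot: [0.633, 0.774, -0.0, -0.0]
wrist_force: [-0.1, 0.1, 0.8]
grip_width: 0.0
```

>>> {"fn": "move_arm", "kwargs": {
  "commands": [
    {"fingers":0,"delta_pos":[0,0,0.02],"twist":0},
    {"fingers":0,"delta_pos":[0,0,0.03],"twist":0},
    {"fingers":0,"delta_pos":[0,0,0.03],"twist":0}
  ]
}}

```text
time: 18.25
position: [0.566, -0.1078, 0.0937]
tool_rot: [0.633, 0.774, -0.0, -0.0]
wrist_force: [-0.1, 0.1, -0.1]
grip_width: 0.001
```

>>> {"fn": "move_arm", "kwargs": {
  "commands": [
    {"fingers":0,"delta_pos":[0,0,0.01],"twist":0},
    {"fingers":0,"delta_pos":[0,0,0.015],"twist":0},
    {"fingers":0,"delta_pos":[0,0,0.015],"twist":0}
  ]
}}

```text
time: 18.55
position: [0.566, -0.1078, 0.0925]
tool_rot: [0.633, 0.774, 0.0, -0.0]
wrist_force: [0.4, 0.9, -0.5]
grip_width: 0.003
```

>>> {"fn": "move_arm", "kwargs": {
  "commands": [
    {"fingers":0,"delta_pos":[0,0,0.01],"twist":0},
    {"fingers":0,"delta_pos":[0,0,0.015],"twist":0},
    {"fingers":0,"delta_pos":[0,0,0.015],"twist":0}
  ]
}}

```text
time: 18.85
position: [0.5661, -0.1079, 0.0914]
tool_rot: [0.633, 0.774, 0.0, 0.0]
wrist_force: [-0.9, -0.7, 1.4]
grip_width: 0.002
```

>>> {"fn": "move_arm", "kwargs": {
  "commands": [
    {"fingers":0,"delta_pos":[0,0,0.01],"twist":0},
    {"fingers":0,"delta_pos":[0,0,0.012],"twist":0},
    {"fingers":0,"delta_pos":[0,0,0.012],"twist":0}
  ]
}}

```text
time: 19.15
position: [0.5665, -0.108, 0.0908]
tool_rot: [0.633, 0.774, 0.0, 0.001]
wrist_force: [-0.7, 0.1, 5.2]
grip_width: -0.001
```

>>> {"fn": "move_arm", "kwargs": {
  "commands": [
    {"fingers":0,"delta_pos":[0,0,0.01],"twist":0},
    {"fingers":0,"delta_pos":[0,0,0.012],"twist":0},
    {"fingers":0,"delta_pos":[0,0,0.012],"twist":0}
  ]
}}

```text
time: 19.45
position: [0.5671, -0.1083, 0.0905]
tool_rot: [0.633, 0.774, 0.0, 0.001]
wrist_force: [-1.0, -1.4, 9.2]
grip_width: 0.003
```

>>> {"fn": "move_arm", "kwargs": {
  "commands": [
    {"fingers":0,"delta_pos":[0,0,0.01],"twist":0},
    {"fingers":0,"delta_pos":[0,0,0.012],"twist":0},
    {"fingers":0,"delta_pos":[0,0,0.012],"twist":0}
  ]
}}

```text
time: 19.75
position: [0.5677, -0.1084, 0.0903]
tool_rot: [0.633, 0.774, 0.001, 0.002]
wrist_force: [-1.2, -0.2, 16.0]
grip_width: -0.0
```

>>> {"fn": "move_arm", "kwargs": {
  "commands": [
    {"fingers":0,"delta_pos":[0,0,-0.06],"twist":0},
    {"fingers":0.8,"delta_pos":[0,0,-0.2],"twist":0},
    {"fingers":0.8,"delta_pos":[0,0,-0.2],"twist":0},
    {"fingers":0.8,"delta_pos":[0,0,-0.2],"twist":0},
    {"fingers":0.8,"delta_pos":[0,0,-0.2],"twist":0},
    {"fingers":0.8,"delta_pos":[0,0,-0.2],"twist":0},
    {"fingers":0.8,"delta_pos":[0,0,-0.2],"twist":0}
  ]
}}

```text
time: 20.45
position: [0.5658, -0.1078, 0.1041]
tool_rot: [0.633, 0.774, -0.0, -0.0]
wrist_force: [0.1, 0.0, 0.5]
grip_width: 0.805
```

```bash
python3 - <<'E'
from h import *
s=env.sense(); print(s['time'],s['position'],s['tool_rot'],s['grip_width'],s['wrist_force'],s['wrist_torque'])
m,im,d=snap('wrist','w19'); cv2.imwrite('pics/c24.png',cv2.resize(im[140:340,200:440],None,fx=3,fy=3,interpolation=2))
y0=200;k=(im[y0:300,290:350].max(2)<60).astype(np.uint8); n,l,st,c=cv2.connectedComponentsWithStats(k)
for i in range(1,n):
  if st[i,4]>500:
    e=c[i]+[290,y0]; P=[dep(m,d,(e[0]+x,e[1]+y)) for x in range(-10,11,2) for y in range(-10,11,2)]; z=np.median(np.array(P)[:,2]);print(st[i],e,z,atz(m,e,.122))
P=np.array([dep(m,d,(x,y)) for y in range(140,290) for x in range(260,380)])
for a,b in((.09,.0948),(.0948,.098)): q=P[(P[:,2]>a)&(P[:,2]<b)]; print(len(q))
q=P[(P[:,2]>.09)&(P[:,2]<.099)]; h=cv2.convexHull((q[:,:2]*1e3).astype(np.float32))[:,0]
from scipy.optimize import minimize
def f(p):
    a=p[2]+np.arange(6)*np.pi/3; n=np.c_[np.cos(a),np.sin(a)]
    v=[((h-p[:2])@nn).max()-21 for nn in n]; return sum(np.minimum(np.square(v),4))
b=minimize(f,[566,-108,np.radians(11.6)],method='Nelder-Mead'); print(b.x[:2],np.degrees(b.x[2]),b.fun)
E
```

```text
20.45 [ 0.56577015 -0.10775446  0.10408642] [ 6.32786754e-01  7.74326053e-01 -1.28894361e-04 -2.68297384e-04] 0.8054267029418504 [0.12546698 0.02483168 0.45965774] [ 0.02600871 -0.00547722 -0.03647951]
[   9   31   37   35 1008] [317.26388889 247.86507937] 0.12239890080901888 [ 0.56649472 -0.10693089  0.122     ]
1035
1113
[ 566.25879452 -108.17823833] 12.052600881213117 0.5274580045178444
```

View pics/c24.png

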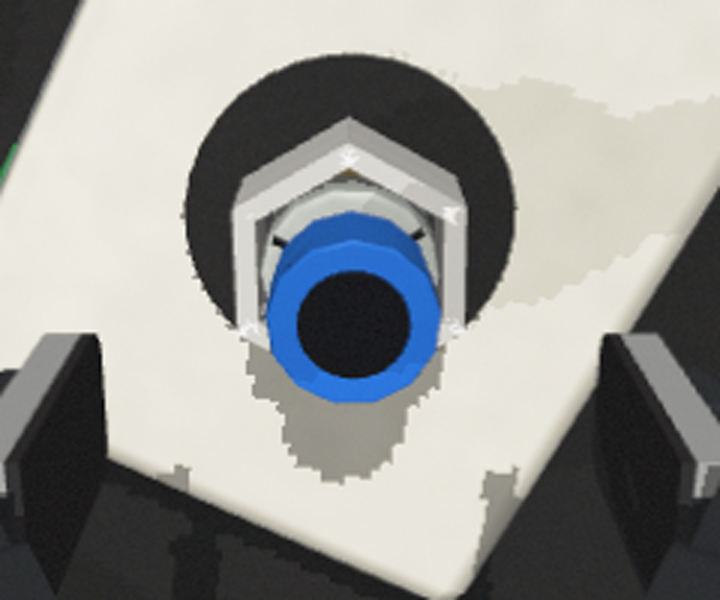

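>>> {"fn": "move_arm", "kwargs": {
  "commands": [
    {"fingers":0.8,"delta_pos":[0,0,0.3],"twist":0},
    {"fingers":0.8,"delta_pos":[0,0,0.6],"twist":0},
    {"fingers":0.8,"delta_pos":[0,0,0.75],"twist":0},
    {"fingers":0.8,"delta_pos":[0,0,0.85],"twist":0},
    {"fingers":0.8,"delta_pos":[0,0,0.85],"twist":0}
  ]
}}

```text
time: 21.0
position: [0.5655, -0.1077, 0.0357]
tool_rot: [0.633, 0.774, -0.0, -0.001]
wrist_force: [0.5, 0.5, -0.1]
grip_width: 0.8
```

```bash
python3 - <<'E'
from h import *
s=env.sense(); print(s['time'],s['position'],s['tool_rot'],s['grip_width'],s['wrist_force'],s['wrist_torque'])
m,im,d=snap('wrist','w20'); cv2.imwrite('pics/c25.png',im[140:400,140:500])
m,im,d=snap('side','s20'); cv2.imwrite('pics/c26.png',cv2.resize(im[110:190,290:380],None,fx=6,fy=6,interpolation=2))
E
```

```text
21.0 [ 0.56551435 -0.10773866  0.03567093] [ 6.32799838e-01  7.74315066e-01 -3.47348430e-04 -6.49898442e-04] 0.8003272883649252 [ 0.46557096  0.49034447 -0.05290626] [ 0.01365165  0.00552437 -0.03007425]
```

View pics/c25.png

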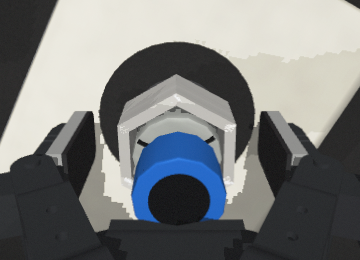

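View pics/c26.png

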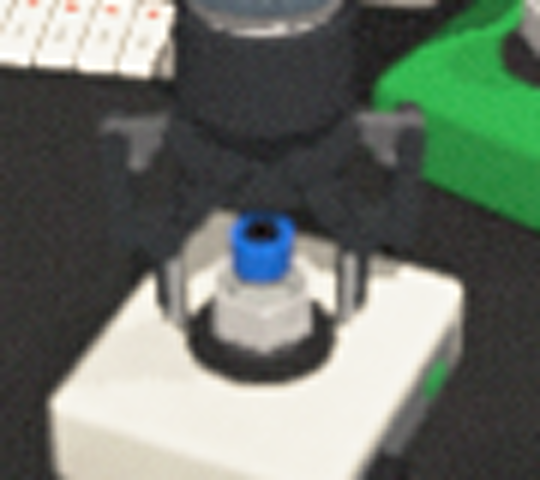

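>>> {"fn": "move_arm", "kwargs": {
  "commands": [
    {"fingers":0.4,"delta_pos":[0,0,0],"twist":0},
    {"fingers":0.4,"delta_pos":[0,0,0],"twist":0},
    {"fingers":0.4,"delta_pos":[0,0,0],"twist":0},
    {"fingers":0.4,"delta_pos":[0,0,0],"twist":0},
    {"fingers":0.4,"delta_pos":[0,0,0],"twist":0}
  ],
  "grip_force": 60
}}

```text
time: 21.6
position: [0.5659, -0.1081, 0.0376]
tool_rot: [0.633, 0.774, -0.0, 0.0]
wrist_force: [-3.9, -0.9, 7.5]
grip_width: 0.478
```

```bash
python3 - <<'E'
from h import *
s=env.sense(); print(s['time'],s['position'],s['tool_rot'],s['grip_width'],s['wrist_force'],s['wrist_torque'],s['qpos'][5])
m,im,d=snap('wrist','w21'); cv2.imwrite('pics/c27.png',im[140:400,140:500])
E
```

```text
21.6 [ 0.56594558 -0.10810791  0.03758821] [ 6.32597925e-01  7.74480338e-01 -1.25615703e-04  2.36120017e-04] 0.47825240687752163 [-3.91096673 -0.88936383  7.49663616] [-0.07401895  0.67958359  0.17155257] -0.39161990063851354
```

View pics/c27.png

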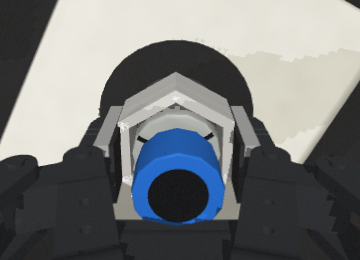

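```bash
cat > t.py <<'E'
from h import *
s=env.sense(); q=s['tool_rot']; print(round(s['time'],2),'yaw',round(2*np.degrees(np.arctan2(q[1],q[0])),2),'j6',round(float(s['qpos'][5]),4),'T',s['wrist_torque'].round(3),'F',s['wrist_force'].round(1),'w',round(float(s['grip_width']),3),'p',s['position'].round(4),'eff6',round(float(s['joint_efforts'][5]),3))
E
echo
```

>>> {"fn": "move_arm", "kwargs": {
  "commands": [
    {"fingers":0.4,"delta_pos":[0,0,-0.012],"twist":0.01},
    {"fingers":0.4,"delta_pos":[0,0,-0.012],"twist":0.02},
    {"fingers":0.4,"delta_pos":[0,0,-0.012],"twist":0.03}
  ]
}}

```text
time: 21.95
position: [0.5658, -0.1081, 0.0377]
tool_rot: [0.669, 0.744, -0.0, 0.0]
wrist_force: [-1.3, -1.1, -1.0]
grip_width: 0.48
```

```bash
python3 t.py
```

```text
21.95 yaw 96.06 j6 -0.2963 T [-0.27   0.14   0.358] F [-1.3 -1.1 -1. ] w 0.48 p [ 0.5658 -0.1081  0.0377] eff6 -0.16
```

>>> {"fn": "move_arm", "kwargs": {
  "commands": [
    {"fingers":0.4,"delta_pos":[0,0,0],"twist":0.01},
    {"fingers":0.4,"delta_pos":[0,0,0],"twist":0.02},
    {"fingers":0.4,"delta_pos":[0,0,0],"twist":0.03}
  ]
}}

```text
time: 22.25
position: [0.5657, -0.1081, 0.0377]
tool_rot: [0.703, 0.711, -0.0, 0.0]
wrist_force: [-1.3, -1.4, -0.6]
grip_width: 0.48
```

```bash
python3 t.py
```

```text
22.25 yaw 90.66 j6 -0.202 T [-0.36   0.173  0.395] F [-1.3 -1.4 -0.6] w 0.48 p [ 0.5657 -0.1081  0.0377] eff6 -0.158
```

>>> {"fn": "move_arm", "kwargs": {
  "commands": [
    {"fingers":0.4,"delta_pos":[0,0,0],"twist":0.01},
    {"fingers":0.4,"delta_pos":[0,0,0],"twist":0.02},
    {"fingers":0.4,"delta_pos":[0,0,0],"twist":0.03}
  ]
}}

```text
time: 22.55
position: [0.5657, -0.1081, 0.0377]
tool_rot: [0.736, 0.677, -0.0, 0.0]
wrist_force: [-1.1, -1.8, -0.6]
grip_width: 0.482
```

```bash
python3 t.py
```

```text
22.55 yaw 85.27 j6 -0.1078 T [-0.216  0.186  0.339] F [-1.1 -1.8 -0.6] w 0.482 p [ 0.5657 -0.1081  0.0377] eff6 -0.158
```

>>> {"fn": "move_arm", "kwargs": {
  "commands": [
    {"fingers":0.4,"delta_pos":[0,0,0],"twist":0.01},
    {"fingers":0.4,"delta_pos":[0,0,0],"twist":0.02},
    {"fingers":0.4,"delta_pos":[0,0,0],"twist":0.03}
  ]
}}

```text
time: 22.85
position: [0.5656, -0.1081, 0.0377]
tool_rot: [0.767, 0.642, -0.0, 0.0]
wrist_force: [-2.1, -1.8, -0.2]
grip_width: 0.479
```

```bash
python3 t.py
```

```text
22.85 yaw 79.86 j6 -0.0135 T [-0.254  0.223  0.375] F [-2.1 -1.8 -0.2] w 0.479 p [ 0.5656 -0.1081  0.0377] eff6 -0.158
```

>>> {"fn": "move_arm", "kwargs": {
  "commands": [
    {"fingers":0.4,"delta_pos":[0,0,0],"twist":0.01},
    {"fingers":0.4,"delta_pos":[0,0,0],"twist":0.02},
    {"fingers":0.4,"delta_pos":[0,0,0],"twist":0.03}
  ]
}}

```text
time: 23.15
position: [0.5655, -0.1081, 0.0377]
tool_rot: [0.796, 0.605, -0.0, 0.0]
wrist_force: [-1.9, -1.8, -0.1]
grip_width: 0.48
```

```bash
python3 t.py
```

```text
23.15 yaw 74.47 j6 0.0807 T [-0.233  0.286  0.36 ] F [-1.9 -1.8 -0.1] w 0.48 p [ 0.5655 -0.1081  0.0377] eff6 -0.158
```

>>> {"fn": "move_arm", "kwargs": {
  "commands": [
    {"fingers":0.4,"delta_pos":[0,0,0],"twist":0.01},
    {"fingers":0.4,"delta_pos":[0,0,0],"twist":0.02},
    {"fingers":0.4,"delta_pos":[0,0,0],"twist":0.03}
  ]
}}

```text
time: 23.45
position: [0.5654, -0.1081, 0.0377]
tool_rot: [0.824, 0.567, -0.0, -0.0]
wrist_force: [-2.0, -1.1, 0.4]
grip_width: 0.477
```

```bash
python3 t.py
```

```text
23.45 yaw 69.07 j6 0.175 T [-0.211  0.314  0.357] F [-2.  -1.1  0.4] w 0.477 p [ 0.5654 -0.1081  0.0377] eff6 -0.158
```

>>> {"fn": "move_arm", "kwargs": {
  "commands": [
    {"fingers":0.4,"delta_pos":[0,0,0],"twist":0.01},
    {"fingers":0.4,"delta_pos":[0,0,0],"twist":0.02},
    {"fingers":0.4,"delta_pos":[0,0,0],"twist":0.03}
  ]
}}

```text
time: 23.75
position: [0.5654, -0.1081, 0.0377]
tool_rot: [0.85, 0.527, -0.001, -0.0]
wrist_force: [-2.5, -1.0, 1.1]
grip_width: 0.481
```

```bash
python3 t.py
```

```text
23.75 yaw 63.66 j6 0.2692 T [-0.18   0.371  0.35 ] F [-2.5 -1.   1.1] w 0.481 p [ 0.5654 -0.1081  0.0377] eff6 -0.158
```

>>> {"fn": "move_arm", "kwargs": {
  "commands": [
    {"fingers":0.4,"delta_pos":[0,0,0],"twist":0.01},
    {"fingers":0.4,"delta_pos":[0,0,0],"twist":0.02},
    {"fingers":0.4,"delta_pos":[0,0,0],"twist":0.03}
  ]
}}

```text
time: 24.05
position: [0.5653, -0.108, 0.0377]
tool_rot: [0.873, 0.487, -0.001, -0.0]
wrist_force: [-1.6, -1.4, 1.5]
grip_width: 0.482
```

```bash
python3 t.py
```

```text
24.05 yaw 58.26 j6 0.3635 T [-0.195  0.406  0.397] F [-1.6 -1.4  1.5] w 0.482 p [ 0.5653 -0.108   0.0377] eff6 -0.154
```

>>> {"fn": "move_arm", "kwargs": {
  "commands": [
    {"fingers":0.4,"delta_pos":[0,0,0],"twist":0.007},
    {"fingers":0.4,"delta_pos":[0,0,0],"twist":0.014},
    {"fingers":0.4,"delta_pos":[0,0,0],"twist":0.02}
  ]
}}

```text
time: 24.35
position: [0.5653, -0.108, 0.0377]
tool_rot: [0.888, 0.459, -0.001, -0.0]
wrist_force: [-5.5, -2.0, 5.2]
grip_width: 0.483
```

```bash
python3 t.py
```

```text
24.35 yaw 54.65 j6 0.4264 T [-0.356  0.832  0.369] F [-5.5 -2.   5.2] w 0.483 p [ 0.5653 -0.108   0.0377] eff6 0.103
```

>>> {"fn": "move_arm", "kwargs": {
  "commands": [
    {"fingers":0.4,"delta_pos":[0,0,0],"twist":0},
    {"fingers":0.4,"delta_pos":[0,0,0],"twist":0}
  ]
}}

```text
time: 24.55
position: [0.5653, -0.108, 0.0377]
tool_rot: [0.888, 0.459, -0.001, -0.0]
wrist_force: [-6.4, -2.1, 4.7]
grip_width: 0.483
```

```bash
for i in 1 2; do python3 t.py; done; python3 - <<'E'
from h import *
m,im,d=snap('wrist','w22'); cv2.imwrite('pics/c28.png',im[140:400,140:500])
E
python3 t.py
```

```text
24.55 yaw 54.65 j6 0.426 T [-0.366  0.889 -0.067] F [-6.4 -2.1  4.7] w 0.483 p [ 0.5653 -0.108   0.0377] eff6 0.002
24.55 yaw 54.65 j6 0.426 T [-0.366  0.889 -0.067] F [-6.4 -2.1  4.7] w 0.483 p [ 0.5653 -0.108   0.0377] eff6 0.002
24.6 yaw 54.65 j6 0.426 T [-0.381  0.832  0.035] F [-4.8 -2.6  5.1] w 0.479 p [ 0.5653 -0.108   0.0376] eff6 0.003
```

View pics/c28.png

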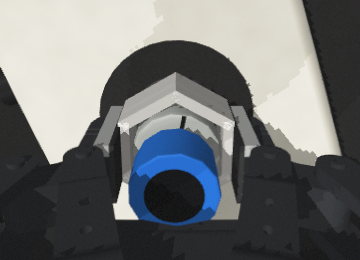

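>>> {"fn": "move_arm", "kwargs": {
  "commands": [
    {"fingers":0.4,"delta_pos":[0,0,0],"twist":0.01},
    {"fingers":0.4,"delta_pos":[0,0,0],"twist":0.02}
  ]
}}

```text
time: 24.8
position: [0.5653, -0.108, 0.0377]
tool_rot: [0.902, 0.431, -0.001, -0.0]
wrist_force: [-5.1, -2.0, 5.5]
grip_width: 0.48
```

```bash
python3 t.py
```

```text
24.8 yaw 51.03 j6 0.4896 T [-0.275  0.892  0.455] F [-5.1 -2.   5.5] w 0.48 p [ 0.5653 -0.108   0.0377] eff6 -0.147
```

>>> {"fn": "move_arm", "kwargs": {
  "commands": [
    {"fingers":0.4,"delta_pos":[0,0,0],"twist":0},
    {"fingers":0.4,"delta_pos":[0,0,0],"twist":0}
  ]
}}

```text
time: 25.0
position: [0.5653, -0.108, 0.0377]
tool_rot: [0.902, 0.431, -0.001, -0.0]
wrist_force: [-4.8, -2.4, 5.0]
grip_width: 0.481
```

```bash
python3 t.py
```

```text
25.0 yaw 51.03 j6 0.4891 T [-0.361  0.852 -0.2  ] F [-4.8 -2.4  5. ] w 0.481 p [ 0.5653 -0.108   0.0377] eff6 -0.208
```

>>> {"fn": "move_arm", "kwargs": {
  "commands": [
    {"fingers":0.4,"delta_pos":[0,0,0],"twist":0.01}
  ]
}}

```text
time: 25.1
position: [0.5652, -0.108, 0.0376]
tool_rot: [0.909, 0.417, -0.001, -0.0]
wrist_force: [-5.9, -1.4, 5.8]
grip_width: 0.483
```

```bash
python3 t.py
```

```text
25.1 yaw 49.27 j6 0.5201 T [-0.276  0.828  0.413] F [-5.9 -1.4  5.8] w 0.483 p [ 0.5652 -0.108   0.0376] eff6 -0.441
```

>>> {"fn": "move_arm", "kwargs": {
  "commands": [
    {"fingers":0.4,"delta_pos":[0,0,0],"twist":0.01}
  ]
}}

```text
time: 25.2
position: [0.5652, -0.1079, 0.0377]
tool_rot: [0.916, 0.402, -0.001, -0.0]
wrist_force: [-5.5, -1.8, 4.7]
grip_width: 0.478
```

```bash
python3 t.py
```

```text
25.2 yaw 47.43 j6 0.5524 T [-0.269  0.874  0.443] F [-5.5 -1.8  4.7] w 0.478 p [ 0.5652 -0.1079  0.0377] eff6 -0.117
```

>>> {"fn": "move_arm", "kwargs": {
  "commands": [
    {"fingers":0.4,"delta_pos":[0,0,0],"twist":0.01}
  ]
}}

```text
time: 25.3
position: [0.5652, -0.1079, 0.0377]
tool_rot: [0.922, 0.388, -0.001, -0.0]
wrist_force: [-5.3, -1.1, 4.5]
grip_width: 0.478
```

```bash
python3 t.py
```

```text
25.3 yaw 45.63 j6 0.5838 T [-0.192  0.891  0.464] F [-5.3 -1.1  4.5] w 0.478 p [ 0.5652 -0.1079  0.0377] eff6 -0.071
```

>>> {"fn": "move_arm", "kwargs": {
  "commands": [
    {"fingers":0.4,"delta_pos":[0,0,0],"twist":0.01}
  ]
}}

```text
time: 25.4
position: [0.5652, -0.1079, 0.0376]
tool_rot: [0.928, 0.373, -0.001, -0.0]
wrist_force: [-5.9, -1.2, 5.0]
grip_width: 0.472
```

```bash
python3 t.py
```

```text
25.4 yaw 43.83 j6 0.6152 T [-0.233  0.914  0.489] F [-5.9 -1.2  5. ] w 0.472 p [ 0.5652 -0.1079  0.0376] eff6 -0.055
```

>>> {"fn": "move_arm", "kwargs": {
  "commands": [
    {"fingers":0.4,"delta_pos":[0,0,0],"twist":0.01}
  ]
}}

```text
time: 25.5
position: [0.5651, -0.1079, 0.0377]
tool_rot: [0.933, 0.359, -0.001, -0.0]
wrist_force: [-5.9, -0.4, 4.7]
grip_width: 0.476
```

```bash
python3 t.py
```

```text
25.5 yaw 42.03 j6 0.6466 T [-0.233  0.817  0.533] F [-5.9 -0.4  4.7] w 0.476 p [ 0.5651 -0.1079  0.0377] eff6 -0.039
```

>>> {"fn": "move_arm", "kwargs": {
  "commands": [
    {"fingers":0.4,"delta_pos":[0,0,0],"twist":0.01}
  ]
}}

```text
time: 25.6
position: [0.5651, -0.1079, 0.0377]
tool_rot: [0.939, 0.344, -0.001, -0.0]
wrist_force: [-5.1, -1.5, 5.2]
grip_width: 0.479
```

```bash
python3 t.py
```

```text
25.6 yaw 40.23 j6 0.678 T [-0.236  0.905  0.474] F [-5.1 -1.5  5.2] w 0.479 p [ 0.5651 -0.1079  0.0377] eff6 -0.024
```

>>> {"fn": "move_arm", "kwargs": {
  "commands": [
    {"fingers":0.4,"delta_pos":[0,0,0],"twist":0},
    {"fingers":0.4,"delta_pos":[0,0,0],"twist":0}
  ]
}}

```text
time: 25.8
position: [0.5651, -0.1079, 0.0376]
tool_rot: [0.939, 0.344, -0.001, -0.0]
wrist_force: [-5.7, -1.2, 4.8]
grip_width: 0.481
```

```bash
python3 t.py
```

```text
25.8 yaw 40.24 j6 0.6776 T [-0.293  0.968 -0.206] F [-5.7 -1.2  4.8] w 0.481 p [ 0.5651 -0.1079  0.0376] eff6 -0.129
```

The turning moment rose from about 0.37 to about 0.50–0.52 N m, and the joint-6 effort rose by 0.13 N m at the expected slope of 0.5 N m/rad. That is roughly 18–20 N per jaw. I'm releasing now.

>>> {"fn": "move_arm", "kwargs": {
  "commands": [
    {"fingers":0.8,"delta_pos":[0,0,0],"twist":0},
    {"fingers":0.8,"delta_pos":[0,0,0],"twist":0},
    {"fingers":0.8,"delta_pos":[0,0,0],"twist":0},
    {"fingers":0.8,"delta_pos":[0,0,0],"twist":0},
    {"fingers":0.8,"delta_pos":[0,0,-0.3],"twist":0},
    {"fingers":0.8,"delta_pos":[0,0,-0.7],"twist":0},
    {"fingers":0.8,"delta_pos":[0,0,-1],"twist":0},
    {"fingers":0.8,"delta_pos":[0,0,-1],"twist":0}
  ]
}}

```text
time: 26.6
position: [0.5686, -0.1083, 0.1209]
tool_rot: [0.939, 0.344, 0.003, 0.002]
wrist_force: [-0.6, 0.2, -0.6]
grip_width: 0.8
```

>>> {"fn": "move_arm", "kwargs": {
  "commands": [
    {"fingers":0.8,"delta_pos":[0,0,-0.5],"twist":0},
    {"fingers":0.8,"delta_pos":[0,0,-0.6],"twist":0},
    {"fingers":0.8,"delta_pos":[0,0,-0.6],"twist":0}
  ]
}}

```text
time: 26.9
position: [0.567, -0.108, 0.1664]
tool_rot: [0.939, 0.344, 0.001, 0.001]
wrist_force: [0.3, -0.1, 0.1]
grip_width: 0.8
```

```bash
python3 t.py; python3 - <<'E'
from h import *
m,im,d=snap('wrist','w30'); cv2.imwrite('pics/c30.png',cv2.resize(im[100:300,220:420],None,fx=3,fy=3,interpolation=2))
w=im[130:260,260:380]; k=(w.max(2)<60).astype(np.uint8); b=w.astype(int); bl=b[...,0]-b[...,2]>60
ys,xs=np.nonzero(bl); cx,cy=xs.mean(),ys.mean(); print('blue',cx+260,cy+130)
n,l,st,c=cv2.connectedComponentsWithStats(k)
for i in range(1,n):
  if 300<st[i,4]<1500:
    e=c[i]+[260,130]; P=np.array([dep(m,d,(e[0]+x,e[1]+y))[2] for x in range(-8,9,2) for y in range(-8,9,2)]); print(st[i],e,np.median(P),atz(m,e,.122))
P=np.array([dep(m,d,(x,y)) for y in range(100,260) for x in range(240,400)])
q=P[(P[:,2]>.09)&(P[:,2]<.099)]; h=cv2.convexHull((q[:,:2]*1e3).astype(np.float32))[:,0]
from scipy.optimize import minimize
def f(p):
    a=p[2]+np.arange(6)*np.pi/3; n=np.c_[np.cos(a),np.sin(a)]
    v=[((h-p[:2])@nn).max()-21 for nn in n]; return sum(np.minimum(np.square(v),4))
b=min((minimize(f,[566,-108,t],method='Nelder-Mead') for t in np.radians([-60,-45,-30])),key=lambda r:r.fun); print(b.x[:2],np.degrees(b.x[2]),b.fun)
for n in('side','scene'):
  m2,i2,d2=snap(n,n+'30')
E
```

```text
26.9 yaw 40.28 j6 0.6768 T [ 0.042 -0.013 -0.018] F [ 0.3 -0.1  0.1] w 0.8 p [ 0.567  -0.108   0.1664] eff6 0.0
blue 312.83906882591094 207.59817813765181
[ 40  70  26  25 534] [312.55992509 211.78277154] 0.12253818562563715 [ 0.56633346 -0.1068926   0.122     ]
[ 566.17665627 -108.20476901] -49.06301703978255 0.31660994809537935
```

View pics/c30.png

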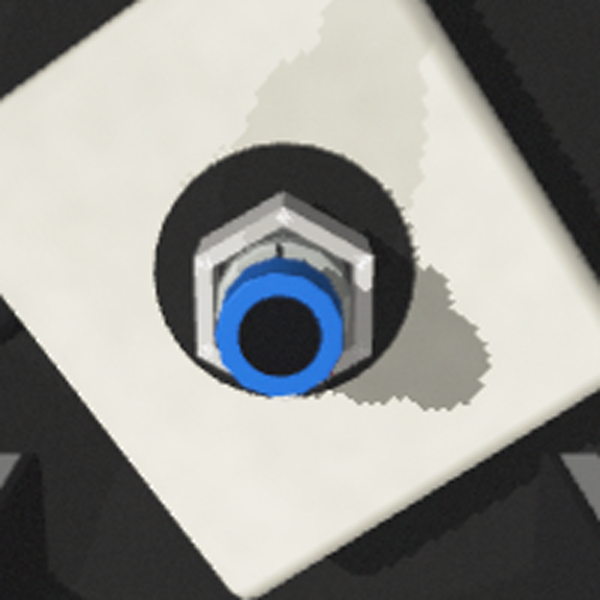

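View pics/side30.png

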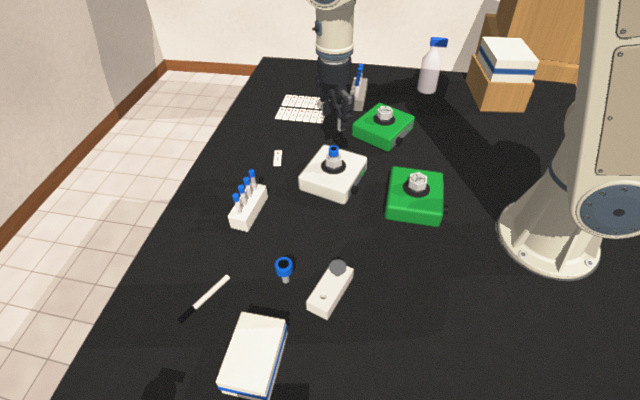

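```bash
python3 - <<'E'
from h import *
a=cv2.imread('pics/side0.png'); b=cv2.imread('pics/side30.png'); df=cv2.absdiff(a,b).max(2)
for n,(x0,y0,x1,y1) in dict(plat=(326,256,350,276),rack=(225,165,270,232),cass=(268,148,286,168),box=(215,310,290,395)).items(): print(n,(df[y0:y1,x0:x1]>60).sum())
print(env.sign_off())
E
```

```text
plat 0
rack 0
cass 0
box 0
the job is handed in; nothing more can be done
None
```

The blue tube-cup head is standing in the tightened collet of the white mixer, and I handed the job in at about 27 s on the robot's clock.

**What I did**
- I lifted the small blue head out of the parking block.
- I pushed it into the collet and pressed it home with about 16 N, then turned the nut about 61° clockwise and let go.

**Last checks**
- **Seating:** the cup top reads 122.5 mm, where 122 mm is fully home. My measurement is good to about 1 mm.
- **Nut:** its turning moment rose from about 0.37 to about 0.5 N m. That is roughly 18–20 N per jaw, though the single readings were noisy (0.47–0.53).
- **Other items:** before and after side pictures show no change at the grey platform head, the tube rack, the test cassette or the kit box.

**What disagreed or went wrong**
- The fingertips sit about 32 mm behind the reported TCP, so the first grasp closed on air above the cup.
- The second grasp held the cup too low. On the first push its fingertips rested on the collet face at about 28 N, under the 40 N limit, so I regripped 8 mm higher.
- Opening the fingers seemed to pull the head up by about 0.8 mm, so I pressed it home again from above before tightening.
- The cup top stands about 1.3 mm off the chuck axis, which suggests a slight lean. I left it as it is.

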